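# Put the glue-up weights away in their case

### The job

The panels are glued, so put the weights away: open the lid of the wooden case all the way until it leans back on its stop, then set every steel weight that is out on the bench flat in its own well, the one cut and labelled with its shape and size. When all are home, lower the lid gently until it is fully shut, never letting it slam, and leave the weight that is already in the case, the painted block, the jar and the tape where they are.

Things in the scene. Friction and masses are not known exactly. Their poses are not given: they have to be found in the camera images.
- case: low wooden case, 188 (x) by 328 mm (y), walls 8 mm thick, 66 mm high; fixed. Origin: centre of its underside; x points to its hinged back. Inside, two rows of three plywood tiles (84 x 102 mm, tops 28 mm above the bench), each with one well and behind it a paper label showing the outline of the weight that belongs there; which tile lies where varies
- lid (a joint): the case's wooden lid, hinged along the case's back rim on a stiff hinge (it stays at whatever angle it is left): 0 = shut on the rim, grows as it opens, 1.75 rad = leaning back on its stop
- lid_handle (a point): middle of the lid's handle: a round steel bar 10 mm thick and 96 mm long between its two arms, parallel to the lid's front edge (case y) and 40 mm out in front of it, 35 mm of free space behind the bar; axes turn with the lid; 228 mm from the hinge line
- lid_hinge (a point): middle of the lid's hinge line, on the back rim of the case, 66 mm above the bench; the line runs along the case's y
- big_disc: steel weight, round disc, 56 mm across, 22 mm high, with an upright grip rib in the middle of its top: 12 mm thick (along the weight's x), 34 mm long (along its y), 26 mm high, so 48 mm high in all. Loose on the bench, or absent. Origin: centre of its underside, z up
- small_disc: steel weight, round disc, 36 mm across, 22 mm high, with an upright grip rib in the middle of its top: 12 mm thick (along the weight's x), 32 mm long (along its y), 26 mm high, so 48 mm high in all. Loose on the bench, or absent. Origin: centre of its underside, z up
- big_square: steel weight, square block, 52 x 52 mm, 22 mm high, with an upright grip rib in the middle of its top: 12 mm thick (along the weight's x), 34 mm long (along its y), 26 mm high, so 48 mm high in all. Loose on the bench, or absent. Origin: centre of its underside, z up
- small_square: steel weight, square block, 34 x 34 mm, 22 mm high, with an upright grip rib in the middle of its top: 12 mm thick (along the weight's x), 30 mm long (along its y), 26 mm high, so 48 mm high in all. Loose on the bench, or absent. Origin: centre of its underside, z up
- long_bar: steel weight, oblong bar, 30 mm (its x) by 84 mm (its y), 22 mm high, with an upright grip rib in the middle of its top: 12 mm thick (along the weight's x), 34 mm long (along its y), 26 mm high, so 48 mm high in all. Loose on the bench, or absent. Origin: centre of its underside, z up
- well_big_disc (a point): centre of the floor of the well for big disc: 14 mm deep, the weight's own outline with 3 mm to spare on each side; x, y along the case's, 14 mm above the bench; the weight at home has its origin here and its y along this y (either way round)
- well_small_disc (a point): centre of the floor of the well for small disc: 14 mm deep, the weight's own outline with 3 mm to spare on each side; x, y along the case's, 14 mm above the bench; the weight at home has its origin here and its y along this y (either way round)
- well_big_square (a point): centre of the floor of the well for big square: 14 mm deep, the weight's own outline with 3 mm to spare on each side; x, y along the case's, 14 mm above the bench; the weight at home has its origin here and its y along this y (either way round)
- well_small_square (a point): centre of the floor of the well for small square: 14 mm deep, the weight's own outline with 3 mm to spare on each side; x, y along the case's, 14 mm above the bench; the weight at home has its origin here and its y along this y (either way round)
- well_long_bar (a point): centre of the floor of the well for long bar: 14 mm deep, the weight's own outline with 3 mm to spare on each side; x, y along the case's, 14 mm above the bench; the weight at home has its origin here and its y along this y (either way round)
- short_bar: a sixth weight (oblong, 28 x 54 mm, 22 mm high, same rib), already at home in its well in the case: leave it there. Origin: centre of its underside
- painted_block: small painted wooden block, 56 x 56 x 20 mm, without a grip rib, lying among the weights; not to be put away. Origin: centre of its underside
- paint_jar: paint jar 60 mm across, 75 mm high, on the bench; origin: centre of its underside
- tape_roll: roll of paper tape 90 mm across, 24 mm high, lying flat on the bench; origin: centre of its underside
There are look-alikes about, which are no part of the job. What is shaped like the long_bar but pink or purple is not meant.

How it is judged:
By the outcome, as a careful person would: the job done as asked, in the order asked, and still so for the second after the job is handed in, with the robot touching nothing.
Of big_disc, small_disc, big_square, small_square, long_bar only 3 to 5 are there at a start; the rules pass over those that are not, and their reading is None.
At some moment in a run one of big_disc, small_disc, big_square, small_square, long_bar may be knocked a few centimetres aside while the robot is not near it.
It also fails if it takes over 210 s, if anything falls off the work surface, if the arm or the gripper's body presses on something with over 40 N, if the wrist force passes 120 N, or if a joint passes its speed limit or range.

### The arm

A 6-joint arm with a two-finger parallel gripper is mounted at the origin on the work surface. World frame = base frame: x ahead of the robot, y to its left, z up, the work surface at z = 0. Lengths are in m, angles in rad, forces in N, time in s.
With the tool pointing down it reaches from about 0.225 to 0.875 m from the base axis. Payload 3.4 kg.
Tool frame: the origin (TCP) lies on the mounting face of the last link; the fingertips stand 173 mm ahead of it and the grasp point (between the pads) lies 155 mm ahead of it; z points along the fingers, y is the line along which they close (so a half turn about z gives the same grasp; the last joint's range is limited). The gripper opens to 85 mm and grips with 20 to 120 N. Pads are 22 mm wide; open, the fingers measure 114 mm over their backs; the gripper's body (76 mm by 85 mm) begins 54 mm behind the grasp point. The pads swing forward as they close: fully open they stand 13 mm farther back than shut.
Start: joints at [-1.452, 0.276, 1.505, -0, 1.361, -0.121], TCP at [0.137, -0.559, 0.405] pointing down, gripper open.
Joint ranges: [-2.89, 2.89], [-0.75, 2.08], [0.22, 2.7], [-1.18, 4.32], [0.11, 2.71], [-2.7, 2.7]. Speed limits (rad/s): [2.57, 2.57, 3.14, 3.14, 3.14, 3.14].

### API

Orientations are given as a unit quaternion [w, x, y, z].
In Python, from rig import manip gives the robot as it stands.
- The arm moves only by the tool carry_out, never from a script. Its arguments are lists of equal length, an entry for each row: "linear": the shift along the world's x, y, z each as a share of 500 mm, from -1 to 1, a list of three; "angular": the turn, a rotation vector about the world's x, y, z each as a share of 0.08 rad, from -1 to 1, a list of three; "hand": the opening, from 0 (shut) to 1 (fully open). In form: {"linear": [[x, y, z], ...], "angular": [[rx, ry, rz], ...], "hand": [hand, ...]}. A call has 1 to 8 rows; each row shifts and turns the commanded pose from where the row before left it; what a row does not reach is not made up. A row lasts 1/12 s, in which the tool goes at most 41.7 mm and 7.16 degrees, less where a joint would pass 70% of its speed; a pose out of reach is approached as far as the arm can. A call with a number of a shift or a turn outside -1 to 1 is refused whole. A call with a gripper value outside its range is refused whole. The fingers move at their own pace and stop on an object; "force" is the grip in N (left out, the last holds). Time passes only in rows, so rows that do not move let the fingers close. It gives the time, the measured TCP pose, the force, the opening and the grip force at its end, in the units of the state.
- manip.get_state(): the state, without advancing time (a new reading comes with each control period).
- manip.get_image(name): name is "scene" or "top" or "wrist"; returns the picture (480x640x3 uint8, red, green, blue); there is no depth.
- manip.camera_params(name): a dict with "fx", "fy", "cx", "cy" (pixels), "view" (4x4, takes a point from world to camera coordinates); the wrist camera has in their place "hand_eye" (4x4, takes a point from camera to tool coordinates, whose origin is the TCP and whose axes are the flange's). Camera axes: x right, y down, z forward; pixel columns grow to the right and rows downward; lengths in m; the calibration is good to about 2 mm. The wrist camera is an equidistant fisheye: a pixel r from the principal point sees the ray r / f radians off the axis. A picture is of the moment at which its call begins: read the wrist's pose just before it. camera_params takes no time and is no camera call.
- manip.sign_off(): hands the job in; it is judged then, once.
The state is a dict: "clock": time; "qpos": joint angles; "qd": joint speeds; "effort": joint torques, N m; "position": TCP position; "ee_rot": TCP orientation; "contact_force": force on the tool from outside, world axes, zero at the start; "moment": the same for the moment, N m; "width": finger opening in m; "gripper_force": force on a finger pad.
Only numpy, scipy, OpenCV 4.12 (cv2) and the standard library are available. Lean on these libraries where they do the work, as an engineer would, in place of code of your own. Each camera call takes 0.05 s, during which the arm holds its last target. There are 200 camera calls.

## Working session

There is one attempt and no reset: what is moved stays moved. The work goes in short steps, Python scripts to look and compute and a tool call to move; the robot and the scene stay as the last step left them, time stands still between calls to the robot, and variables do not carry over. Pictures are saved under pics/ and viewed, at most 14 in all, crops included, and the job is handed in when it is done.

Besides the shell and the picture viewer there is one more tool, called after "Emit:" as a command line: name --argument value ..., lists and objects as JSON in quotes. carry_out: Moves the arm, as the interface text tells. Its arguments: {"type":"object","properties":{"linear":{"type":"array"},"angular":{"type":"array"},"hand":{"type":"array"},"force":{"type":"number"}},"required":["linear","angular","hand"]}

```bash
ls; mkdir -p pics
cat > h.py <<'E'
import numpy as np, cv2
from rig import manip
from scipy.spatial.transform import Rotation as R
def grab(n,f):
    s=manip.get_state(); im=manip.get_image(n); cv2.imwrite(f,im[:,:,::-1]); return s,im
def rays(n,px,s=None):
    """camera centre and unit ray directions in world for pixels"""
    p=manip.camera_params(n); px=np.atleast_2d(np.array(px,float))
    if n!='wrist':
        V=np.array(p['view']); T=np.linalg.inv(V)
        d=np.c_[(px[:,0]-p['cx'])/p['fx'],(px[:,1]-p['cy'])/p['fy'],np.ones(len(px))]
    else:
        q=s['ee_rot']; W=np.eye(4); W[:3,:3]=R.from_quat([q[1],q[2],q[3],q[0]]).as_matrix(); W[:3,3]=s['position']
        T=W@np.array(p['hand_eye'])
        m=np.c_[(px[:,0]-p['cx'])/p['fx'],(px[:,1]-p['cy'])/p['fy']]; r=np.linalg.norm(m,axis=1)+1e-12
        d=np.c_[m*(np.sin(r)/r)[:,None],np.cos(r)]
    d/=np.linalg.norm(d,axis=1)[:,None]
    return T[:3,3],d@T[:3,:3].T
def plane(n,px,z,s=None):
    c,d=rays(n,px,s); return c+d*((z-c[2])/d[:,2])[:,None]
def cross(c1,d1,c2,d2):
    A=np.c_[d1,-d2]; t=np.linalg.lstsq(A,c2-c1,rcond=None)[0]
    a,b=c1+d1*t[0],c2+d2*t[1]; return (a+b)/2,np.linalg.norm(a-b)
E
python3 - <<'E'
from h import *
grab('top','pics/top0.png');grab('scene','pics/scene0.png')
for n in('top','scene','wrist'):
    p=manip.camera_params(n);print(n,{k:np.round(v,3).tolist() for k,v in p.items() if k!='name'})
    if n!='wrist':print(np.linalg.inv(np.array(p['view']))[:3,3])
print(manip.get_state())
E
```

```text
pics
top {'fx': 525.867, 'fy': 525.867, 'cx': 311.436, 'cy': 241.433, 'view': [[0.025, -0.999, 0.023, 0.072], [-0.988, -0.029, -0.15, 0.533], [0.15, -0.019, -0.988, 1.028], [0.0, 0.0, 0.0, 1.0]]}
[0.37052589 0.10754518 1.09424603]
scene {'fx': 532.59, 'fy': 532.59, 'cx': 324.696, 'cy': 232.795, 'view': [[-0.784, 0.621, -0.014, 0.344], [0.496, 0.612, -0.615, -0.275], [-0.373, -0.489, -0.788, 1.387], [0.0, 0.0, 0.0, 1.0]]}
[0.92441123 0.63364064 0.92894229]
wrist {'fx': 371.648, 'fy': 371.648, 'cx': 313.971, 'cy': 236.367, 'hand_eye': [[-0.001, -0.954, -0.3, 0.076], [1.0, -0.0, -0.001, -0.001], [0.001, -0.3, 0.954, 0.03], [0.0, 0.0, 0.0, 1.0]]}
{'clock': 0.1, 'qpos': array([-1.45202203e+00,  2.76541545e-01,  1.50601524e+00,  2.17115488e-05,
        1.36071049e+00, -1.21003573e-01]), 'qd': array([-0.00108804, -0.00301979, -0.00253871, -0.00080845, -0.00202487,
       -0.00187934]), 'effort': array([ 9.35902353e-04, -4.17699337e+01, -2.46404904e+01, -1.23597151e-04,
        5.76464998e-03,  1.47620983e-05]), 'position': array([ 0.13652914, -0.55836162,  0.40391692]), 'ee_rot': array([-8.37298561e-04,  9.92821850e-01,  1.19599640e-01,  1.15484831e-05]), 'contact_force': array([-0.74612742,  0.76096256,  0.4084286 ]), 'moment': array([0.03019491, 0.01867522, 0.02461538]), 'gripper_force': 0.0, 'width': 0.08560324681601257}
```

View pics/top0.png

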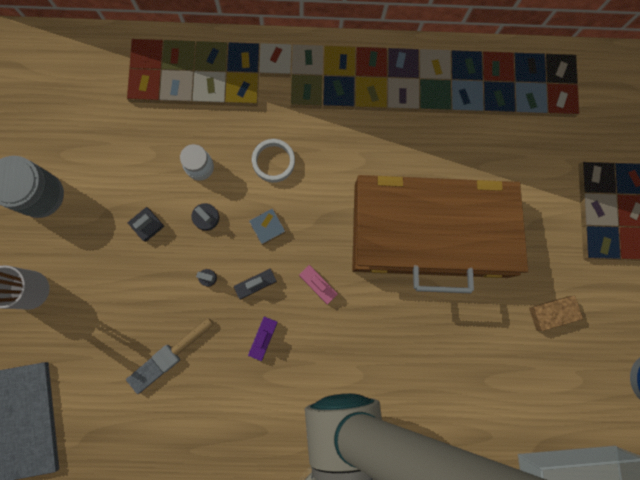

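View pics/scene0.png

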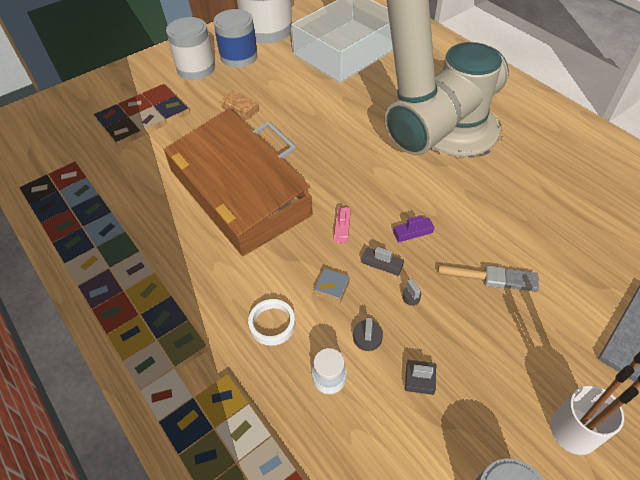

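The top view shows the case (355–525, 178–275) with its handle bar at (443,289). The weights out are a dark square (146,224), a disc (206,217), a small disc (207,278) and a dark bar (255,284).
Possible mix-ups: the pink bar (319,284) and purple bar (263,339) for the long_bar, the painted block (268,226) for a square. By the description I choose the dark bar (255,284), and I'll check it in one crop.

Run:
```python
from h import *
t=cv2.imread('pics/top0.png');s=cv2.imread('pics/scene0.png')
a=cv2.resize(t[190:370,120:360],(800,600))[:300*2]
c=np.vstack([np.hstack([cv2.resize(t[200:310,125:285],(400,275)),cv2.resize(t[255:310,400:490],(400,275))]),
 np.hstack([cv2.resize(s[200:400,310:480],(400,325)),cv2.resize(s[110:180,230:310],(400,325))])])
cv2.imwrite('pics/crop0.png',c)
for n,im in(('top',t),('scene',s)):
    h=cv2.cvtColor(im,cv2.COLOR_BGR2HSV)
    m=((h[...,2]<75)&(h[...,1]<70)).astype(np.uint8)*255   # dark steel
    m2=((h[...,2]>95)&(h[...,1]<45)).astype(np.uint8)*255 # bright ribs / handle
    for k,mm in(('dark',m),('bright',m2)):
        for cc in cv2.findContours(mm,cv2.RETR_EXTERNAL,cv2.CHAIN_APPROX_NONE)[0]:
            A=cv2.contourArea(cc)
            if 25<A<2500:
                r=cv2.minAreaRect(cc);x,y=r[0]
                if (n=='top' and 120<x<500 and 150<y<360) or (n=='scene' and 230<x<480 and 110<y<420): print(n,k,np.round(r[0],1),np.round(r[1],1),round(r[2]),A)
print(plane('top',[[355,272],[525,275],[358,178],[520,180],[146,224],[206,217],[207,278],[255,284]],[.075]*4 and 0.078)[:4].round(3).tolist())
print(plane('top',[[146,224],[206,217],[207,278],[255,284]],0.03).round(3).tolist())
```

```text
top dark [254.6 283.6] [14.1 41.5] 64 535.5
top dark [207.5 277.5] [15.7 15.7] 27 110.5
top dark [145.4 224.1] [26.2 25.6] 50 620.5
top dark [205.3 216.8] [25.5 24.7] 45 402.5
top bright [164.2 358. ] [18.9 19.1] 51 325.5
top bright [253. 282.] [ 5.4 16.1] 63 68.5
top bright [203.8 275.7] [15.1  5.5] 13 63.0
top bright [443.5 278.8] [60.  22.9] 3 265.0
top bright [140.1 221. ] [ 4.5 15.8] 51 59.0
top bright [201.5 213. ] [14.8  4.9] 45 59.5
top bright [192.3 158.3] [26.2 28.3] 45 531.0
top bright [273. 159.] [40. 42.] 90 1344.5
scene dark [417.1 367.8] [21.2 13.6] 6 72.0
scene dark [402.1 132.6] [49.7 20.5] 47 197.5
scene bright [422.7 371.6] [20.6 12.7] 8 218.5
scene bright [328.5 370.5] [45. 33.] 90 1204.5
scene bright [368.5 329. ] [22.  7.] 90 127.5
scene bright [271.  321.5] [45. 46.] 90 1659.5
scene bright [412.7 288.7] [19.7 10.3] 56 159.0
scene bright [331.7 282. ] [26.8 24.8] 23 375.5
scene bright [382.8 254.6] [17.7 12. ] 18 179.5
scene bright [463. 143.] [26. 46.] 90 561.0
scene bright [274.8 139.1] [42.7 18.5] 44 237.5
[[0.467, 0.002, 0.078], [0.471, -0.331, 0.078], [0.656, -0.002, 0.078], [0.662, -0.328, 0.078]]
[[0.559, 0.425, 0.03], [0.577, 0.304, 0.03], [0.452, 0.295, 0.03], [0.442, 0.198, 0.03]]
```

View pics/crop0.png

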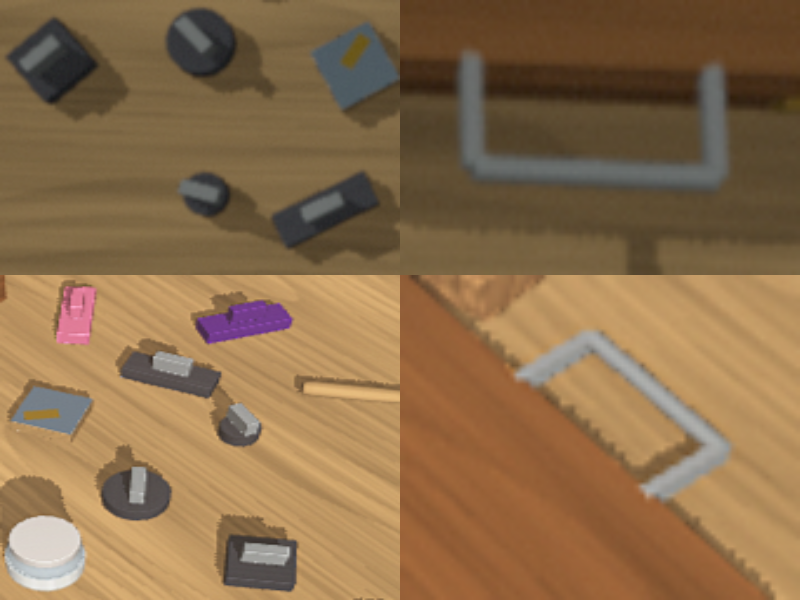

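The crop shows a dark square, a large and a small disc and a dark long bar, each with a light rib. The pink bar, the purple bar and the ribless blue block are decoys. The handle's ends are at top (416.9,288.6) and (471.6,290.6), and at scene (294.4,147) and (268.4,123.6).

Run:
```python
from h import *
P=[]
for a,b in(([416.9,288.6],[294.4,147.0]),([471.6,290.6],[268.4,123.6])):
    c1,d1=rays('top',a);c2,d2=rays('scene',b);p,e=cross(c1,d1[0],c2,d2[0]);P.append(p);print(p.round(4),e.round(4))
m=(P[0]+P[1])/2;v=P[0]-P[1];yaw=np.arctan2(-v[0],v[1]);x=np.array([np.cos(yaw),np.sin(yaw),0])
print('mid',m,'yaw',yaw,'len',np.linalg.norm(v),'hinge',m+.228*x)
# weights: rib-top centre in both views
for n,a,b in(('sq',[140.1,221],[423,369.3]),('bd',[201.5,213],[368.4,320]),('sd',[203.8,275.7],[410.5,288]),('lb',[253,282],[382.8,252])):
    c1,d1=rays('top',a);c2,d2=rays('scene',b);p,e=cross(c1,d1[0],c2,d2[0]);print(n,p.round(4),e.round(4))
t=cv2.cvtColor(cv2.imread('pics/top0.png'),cv2.COLOR_BGR2HSV)
for n,z,c,r in(('sq',.02,(145.4,224.1),(26,25.6)),('bd',.02,(205.3,216.8),(25.5,24.7)),('sd',.02,(207.5,277.5),(18,18))):
    p=plane('top',[[c[0]-r[0]/2,c[1]],[c[0]+r[0]/2,c[1]]],z);print(n,'size',np.linalg.norm(p[0]-p[1]))
q=manip.get_state();print(q['position'].round(4))
```

```text
[ 0.4361 -0.1123  0.1059] 0.0014
[ 0.4352 -0.2165  0.1044] 0.0014
mid [ 0.4356945  -0.16443456  0.10511584] yaw -0.00871043493377334 len 0.10422144595273936 hinge [ 0.66368585 -0.16642051  0.10511584]
sq [0.5613 0.4318 0.0484] 0.001
bd [0.5782 0.3064 0.0657] 0.0018
sd [0.4572 0.2976 0.0423] 0.0061
lb [0.4453 0.2005 0.0475] 0.0014
sq size 0.05321497762546866
bd size 0.052583818085963865
sd size 0.03648874649535127
[ 0.1365 -0.5584  0.4039]
```

Emit:
carry_out --linear '[[0.037,0.049,-0.003],[0.037,0.049,-0.003],[0.037,0.049,-0.003],[0.037,0.049,-0.003],[0.037,0.049,-0.003],[0.037,0.049,-0.003],[0.037,0.049,-0.003],[0.037,0.049,-0.003]]' --angular '[[0,0,1],[0,0,1],[0,0,1],[0,0,1],[0,0,1],[0,0,1],[0,0,1],[0,0,1]]' --hand '[1,1,1,1,1,1,1,1]'

```text
clock: 0.77
position: [0.2851, -0.3611, 0.3923]
ee_rot: [-0.0, 0.904, 0.427, 0.0]
contact_force: [0.5, 0.1, 0.8]
width: 0.0855
gripper_force: 0.0
```

Emit:
carry_out --linear '[[0.037,0.049,-0.003],[0.037,0.049,-0.003],[0.037,0.049,-0.003],[0.037,0.049,-0.003],[0.037,0.049,-0.003],[0.037,0.049,-0.003],[0.037,0.049,-0.003],[0.037,0.049,-0.003]]' --angular '[[0,0,1],[0,0,1],[0,0,1],[0,0,1],[0,0,1],[0,0,1],[0,0,1],[0,0,0.5]]' --hand '[1,1,1,1,1,1,1,1]'

```text
clock: 1.43
position: [0.4331, -0.1651, 0.3804]
ee_rot: [-0.0, 0.737, 0.675, -0.0]
contact_force: [1.1, 0.2, 0.3]
width: 0.0856
gripper_force: 0.0
```

Run:
```python
from h import *
s,im=grab('wrist','pics/w1.png');print(s['position'],s['ee_rot'],s['qpos'].round(2))
c=R.from_quat(np.roll(s['ee_rot'],-1)).as_matrix();print(np.arctan2(c[1,1],c[0,1]))
```

```text
[ 0.43306868 -0.16505905  0.38041709] [-2.03917902e-04  7.37398980e-01  6.75457399e-01 -6.92192122e-05] [-0.51  0.12  1.77 -0.    1.25 -0.43]
-0.08762662528026992
```

View pics/w1.png

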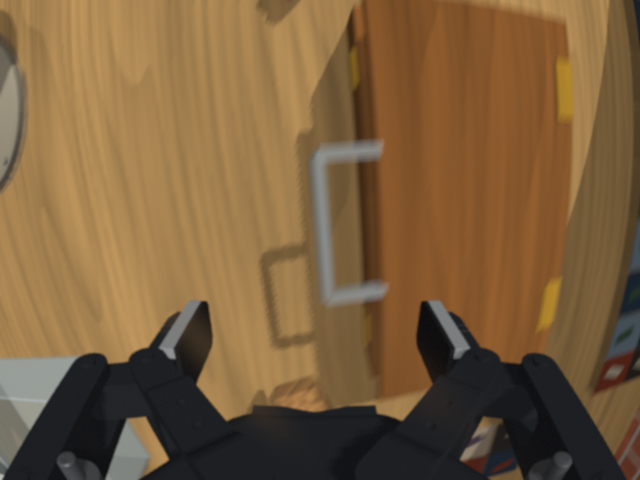

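The wrist view shows the bar from about (320,152) to (328,300) and a gap under the front of the lid, so the lid may be slightly open.

Run:
```python
from h import *
s=manip.get_state();print(s['position'],R.from_quat(np.roll(s['ee_rot'],-1)).as_matrix().round(3).tolist())
for w in([[320,152],[328,300]],[[328,300],[320,152]]):
  for k,(a,b) in enumerate(zip([[416.9,288.6],[471.6,290.6]],w)):
    c1,d1=rays('top',a);c2,d2=rays('wrist',b,s);p,e=cross(c1,d1[0],c2,d2[0]);print(p.round(4),e.round(4))
```

```text
[ 0.43544344 -0.16164484  0.38016965] [[0.085, 0.996, 0.003], [0.996, -0.085, 0.005], [0.006, 0.003, -1.0]]
[ 0.4389 -0.101   0.1505] 0.0112
[ 0.4405 -0.2335  0.0564] 0.0033
[ 0.4288 -0.0466  0.4175] 0.0266
[ 0.4237 -0.0751  0.527 ] 0.0323
```

Emit:
carry_out --linear '[[0,-0.006,0],[0,0,0],[0,0,0],[0,0,-0.05],[0,0,-0.05],[0,0,-0.05],[0,0,0],[0,0,0]]' --angular '[[0,0,0.95],[0,0,0],[0,0,0],[0,0,0],[0,0,0],[0,0,0],[0,0,0],[0,0,0]]' --hand '[0.3,0.3,0.3,0.3,0.3,0.3,0.3,0.3]'

```text
clock: 2.15
position: [0.4319, -0.1699, 0.305]
ee_rot: [-0.001, 0.713, 0.701, -0.0]
contact_force: [0.4, 0.1, 0.2]
width: 0.0256
gripper_force: 0.0
```

Run:
```python
from h import *
s,im=grab('wrist','pics/w2.png');print(s['position'],s['ee_rot'],s['width'],s['contact_force'])
```

```text
[ 0.43189526 -0.16985863  0.30504073] [-1.48936664e-03  7.13193804e-01  7.00965219e-01 -3.76327553e-04] 0.02559462135519843 [0.36378703 0.10037308 0.15909982]
```

View pics/w2.png

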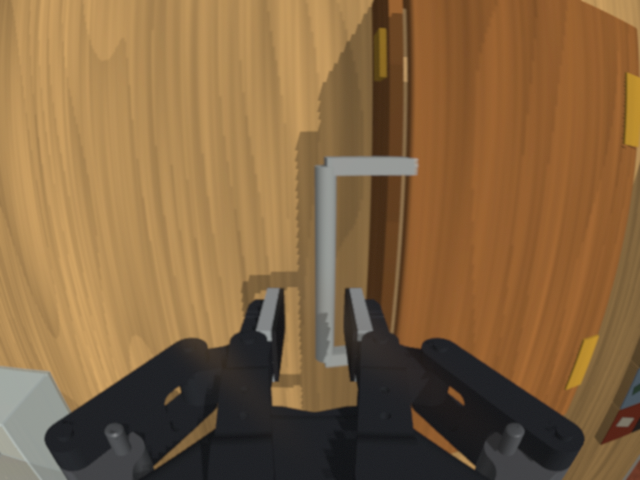

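The bar now lies between the fingers in x; its ends are at (327,165) and (327,362).

Run:
```python
from h import *
s=manip.get_state();print(s['position'],s['ee_rot'])
s0=dict(s)
for z in(.095,.105,.115):print(z,plane('wrist',[[325,165],[325,362],[326,260]],z,s).round(4).tolist())
```

```text
[ 0.43260935 -0.17017031  0.30626986] [1.38868250e-04 7.13046739e-01 7.01116485e-01 6.32697386e-05]
0.095 [[0.4386, -0.1134, 0.095], [0.4378, -0.2283, 0.095], [0.4387, -0.1627, 0.095]]
0.105 [[0.4384, -0.1123, 0.105], [0.4376, -0.2208, 0.105], [0.4384, -0.1589, 0.105]]
0.115 [[0.4381, -0.1111, 0.115], [0.4374, -0.2134, 0.115], [0.4381, -0.155, 0.115]]
```

Emit:
carry_out --linear '[[0.011,0.009,-0.02],[0,0,-0.035],[0,0,-0.035],[0,0,0],[0,0,0],[0,0,0],[0,0,0],[0,0,0]]' --angular '[[0,0,0],[0,0,0],[0,0,0],[0,0,0],[0,0,0],[0,0,0],[0,0,0],[0,0,0]]' --hand '[0.3,0.3,0.3,0.3,0,0,0,0]' --force 60

```text
clock: 2.87
position: [0.437, -0.1649, 0.2611]
ee_rot: [-0.001, 0.712, 0.702, -0.001]
contact_force: [-5.7, -1.1, -1.7]
width: 0.0077
gripper_force: 58.5
```

Run:
```python
import numpy as np
th=np.linspace(.176,1.75,25);x=-.456*np.cos(th);z=.456*np.sin(th)
print([[round(a,3),0,round(b,3)] for a,b in zip(np.diff(x),np.diff(z))])
print((.6615+x/2)[[8,16,24]],(.221+z/2)[[8,16,24]])
```

```text
[[np.float64(0.006), 0, np.float64(0.029)], [np.float64(0.008), 0, np.float64(0.029)], [np.float64(0.01), 0, np.float64(0.028)], [np.float64(0.012), 0, np.float64(0.027)], [np.float64(0.014), 0, np.float64(0.027)], [np.float64(0.015), 0, np.float64(0.026)], [np.float64(0.017), 0, np.float64(0.025)], [np.float64(0.019), 0, np.float64(0.023)], [np.float64(0.02), 0, np.float64(0.022)], [np.float64(0.021), 0, np.float64(0.021)], [np.float64(0.023), 0, np.float64(0.019)], [np.float64(0.024), 0, np.float64(0.018)], [np.float64(0.025), 0, np.float64(0.016)], [np.float64(0.026), 0, np.float64(0.015)], [np.float64(0.027), 0, np.float64(0.013)], [np.float64(0.028), 0, np.float64(0.011)], [np.float64(0.028), 0, np.float64(0.009)], [np.float64(0.029), 0, np.float64(0.007)], [np.float64(0.029), 0, np.float64(0.005)], [np.float64(0.03), 0, np.float64(0.003)], [np.float64(0.03), 0, np.float64(0.002)], [np.float64(0.03), 0, np.float64(-0.0)], [np.float64(0.03), 0, np.float64(-0.002)], [np.float64(0.03), 0, np.float64(-0.004)]]
[0.48721394 0.58429182 0.7021401 ] [0.36799786 0.43552948 0.4453488 ]
```

Emit:
carry_out --linear '[[0.006,0,0.029],[0.008,0,0.029],[0.01,0,0.028],[0.012,0,0.027],[0.014,0,0.027],[0.015,0,0.026],[0.017,0,0.025],[0.019,0,0.023]]' --angular '[[0,0,0],[0,0,0],[0,0,0],[0,0,0],[0,0,0],[0,0,0],[0,0,0],[0,0,0]]' --hand '[0,0,0,0,0,0,0,0]' --force 60

```text
clock: 3.53
position: [0.4858, -0.1652, 0.3688]
ee_rot: [-0.003, 0.712, 0.702, -0.004]
contact_force: [-11.7, -2.4, 3.0]
width: 0.0079
gripper_force: 58.5
```

Emit:
carry_out --linear '[[0.02,0,0.022],[0.021,0,0.021],[0.023,0,0.019],[0.024,0,0.018],[0.025,0,0.016],[0.026,0,0.015],[0.027,0,0.013],[0.028,0,0.011]]' --angular '[[0,0,0],[0,0,0],[0,0,0],[0,0,0],[0,0,0],[0,0,0],[0,0,0],[0,0,0]]' --hand '[0,0,0,0,0,0,0,0]'

```text
clock: 4.2
position: [0.5835, -0.1658, 0.4404]
ee_rot: [0.001, 0.713, 0.701, -0.002]
contact_force: [-9.2, -2.6, 12.8]
width: 0.0075
gripper_force: 61.7
```

Emit:
carry_out --linear '[[0.028,0,0.009],[0.029,0,0.007],[0.029,0,0.005],[0.03,0,0.003],[0.03,0,0.002],[0.03,0,0],[0.03,0,-0.002],[0.03,0,-0.004]]' --angular '[[0,0,0],[0,0,0],[0,0,0],[0,0,0],[0,0,0],[0,0,0],[0,0,0],[0,0,0]]' --hand '[0,0,0,0,0,0,0,0]'

```text
clock: 4.87
position: [0.7034, -0.1668, 0.4487]
ee_rot: [0.003, 0.713, 0.701, -0.001]
contact_force: [-3.6, -5.8, 2.6]
width: 0.0078
gripper_force: 62.9
```

Emit:
carry_out --linear '[[0.006,0,-0.001],[0,0,0],[0,0,0]]' --angular '[[0,0,0],[0,0,0],[0,0,0]]' --hand '[0,0,0]'

```text
clock: 5.12
position: [0.7056, -0.1669, 0.4483]
ee_rot: [0.003, 0.713, 0.701, -0.002]
contact_force: [-5.0, -4.7, 6.6]
width: 0.0075
gripper_force: 63.3
```

Run:
```python
from h import *
s,im=grab('scene','pics/s2.png');print(s['position'],s['qpos'].round(2))
```

```text
[ 0.70555173 -0.16692191  0.4483493 ] [-0.33  0.49  1.06 -0.01  1.59 -0.31]
```

View pics/s2.png

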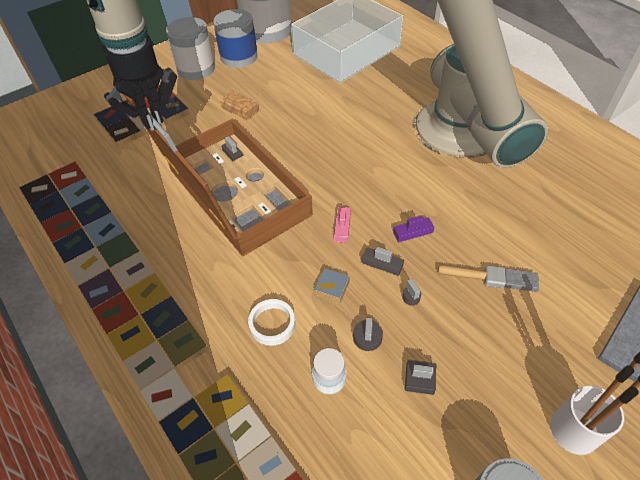

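The lid is open with the wells in view; I'll push gently until the stop is felt.

Emit:
carry_out --linear '[[0.01,0,-0.002],[0.01,0,-0.002],[0,0,0],[0,0,0]]' --angular '[[0,0,0],[0,0,0],[0,0,0],[0,0,0]]' --hand '[0,0,0,0]'

```text
clock: 5.5
position: [0.709, -0.167, 0.4482]
ee_rot: [-0.004, 0.714, 0.7, -0.009]
contact_force: [-27.1, -4.6, 18.0]
width: 0.0075
gripper_force: 64.6
```

Emit:
carry_out --linear '[[-0.01,0,0],[0,0,0],[0,0,0],[0,0,0.04],[0,0,0.06],[0,0,0.04],[0,0,0],[0,0,0]]' --angular '[[0,0,0],[0,0,0],[0,0,0],[0,0,0],[0,0,0],[0,0,0],[0,0,0],[0,0,0]]' --hand '[0.4,0.4,0.4,0.4,0.4,0.4,0.4,0.4]'

```text
clock: 6.17
position: [0.7123, -0.1647, 0.5144]
ee_rot: [0.002, 0.712, 0.702, 0.001]
contact_force: [-0.2, -0.5, -0.8]
width: 0.0342
gripper_force: 0.0
```

Emit:
carry_out --linear '[[-0.06,0.08,0],[-0.06,0.08,0],[-0.06,0.08,0],[-0.06,0.08,0],[-0.06,0.08,0],[-0.06,0.08,0],[-0.06,0.07,0],[0,0,0]]' --angular '[[0,0,0],[0,0,0],[0,0,0],[0,0,0],[0,0,0],[0,0,0],[0,0,0],[0,0,0]]' --hand '[0.6,0.6,0.6,0.6,0.6,0.6,0.6,0.6]'

```text
clock: 6.83
position: [0.5297, 0.0715, 0.5123]
ee_rot: [-0.003, 0.71, 0.704, 0.0]
contact_force: [-0.2, -0.3, 0.1]
width: 0.0512
gripper_force: 0.0
```

Run:
```python
from h import *
s,im=grab('top','pics/t3.png');print(s['position'],s['qpos'].round(2)); s2,sc=grab('scene','pics/s3.png')
c=np.vstack([cv2.resize(im[150:290,340:540],(800,560),interpolation=cv2.INTER_CUBIC)])
cv2.imwrite('pics/t3c.png',c[:,:,::-1])
cv2.imwrite('pics/s3c.png',cv2.resize(sc[90:260,150:330],(635,600),interpolation=cv2.INTER_CUBIC)[:,:,::-1])
```

```text
[0.52966337 0.07152829 0.51228095] [0.   0.17 1.38 0.   1.59 0.01]
```

View pics/t3c.png

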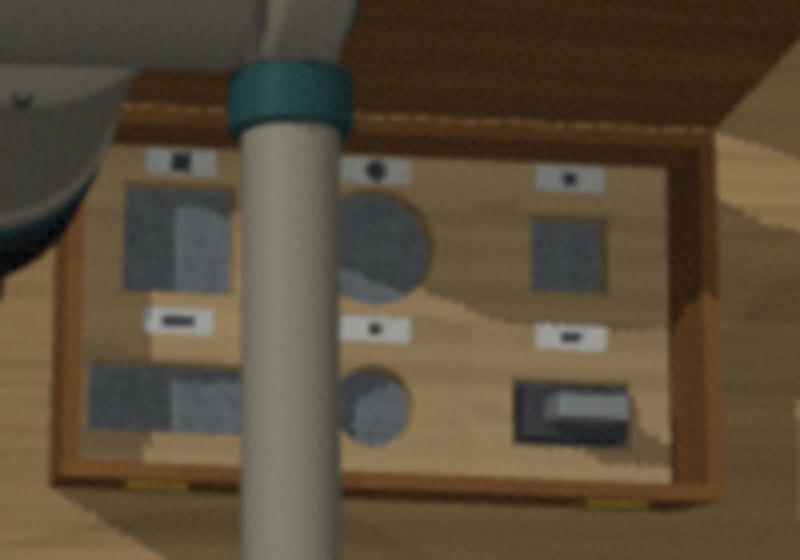

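View pics/s3c.png

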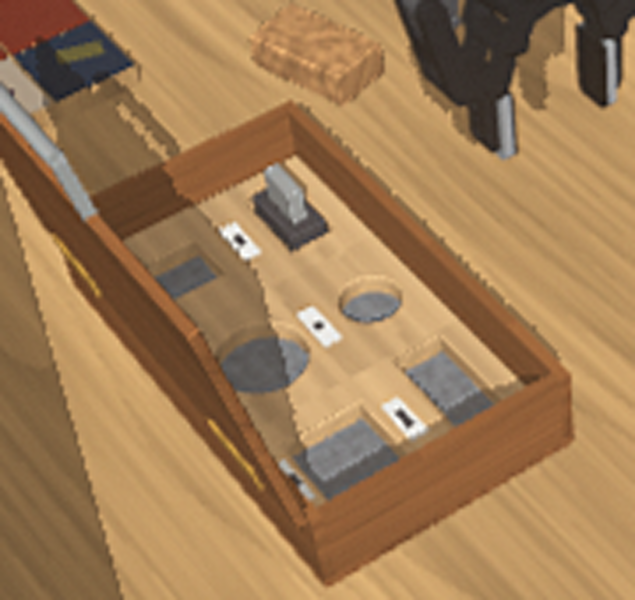

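Wells in the top crop: back row big_square (178,239), big_disc (370,249), small_square (567,257). Front row: long_bar (left edge 90, rows 363–431), small_disc (375,406), and short_bar at home (571,412). No small_square is on the bench, so there are four weights to place. The labels read the same way.

Run:
```python
from h import *
T=lambda u,v:[340+u/4,150+v/4]
S=lambda u,v:[150+u/3.528,90+v/3.529]
L=[]
for n,a,b in(('lb',(179,321),(403,418)),('sd',(375,329),(319,326)),('sb',(571,337),(239,241)),('sbrib',(592,404),(284,176))):
    c1,d1=rays('top',T(*a));c2,d2=rays('scene',T(0,0) if 0 else S(*b));p,e=cross(c1,d1[0],c2,d2[0]);print(n,p.round(4),e.round(4), plane('top',T(*a),.028).round(4))
# edges, rim left/front z .028, floor right/back z .014
pl=lambda u,v,z:plane('top',T(u,v),z)[0]
for n,l,r,b,f,uc,vc in(('bs',124,232,187,292,178,239),('bd',None,431,193,305,370,249),('lb',90,None,363,431,178,397),('sd',None,410,367,447,373,406),('ss',531,605,221,293,567,257)):
    o=[n]
    o.append(['L',pl(l,vc,.028)[1].round(4)] if l else 0); o.append(['R',pl(r,vc,.014)[1].round(4)] if r else 0)
    xb,xf=pl(uc,b,.014)[0],pl(uc,f,.028)[0]; o.append(['x',xb.round(4),xf.round(4),((xb+xf)/2).round(4),'sz',(xb-xf).round(4)])
    print(*o)
print('case rim corners z.066',plane('top',[T(55,485),T(720,500),T(712,133)],.066).round(4).tolist())
```

```text
lb [ 0.5602 -0.0639  0.0289] 0.0 [[ 0.5603 -0.0641  0.028 ]]
sd [ 0.5585 -0.165   0.0292] 0.0011 [[ 0.5591 -0.1658  0.028 ]]
sb [ 0.5575 -0.2671  0.0291] 0.0007 [[ 0.5579 -0.2678  0.028 ]]
sbrib [ 0.517  -0.2629  0.0681] 0.0012 [[ 0.5232 -0.2778  0.028 ]]
bs ['L', np.float64(-0.0352)] ['R', np.float64(-0.0941)] ['x', np.float64(0.6346), np.float64(0.5755), np.float64(0.6051), 'sz', np.float64(0.0591)]
bd 0 ['R', np.float64(-0.1994)] ['x', np.float64(0.6345), np.float64(0.5717), np.float64(0.6031), 'sz', np.float64(0.0629)]
lb ['L', np.float64(-0.0185)] 0 ['x', np.float64(0.5406), np.float64(0.5031), np.float64(0.5219), 'sz', np.float64(0.0374)]
sd 0 ['R', np.float64(-0.1873)] ['x', np.float64(0.5414), np.float64(0.4977), np.float64(0.5196), 'sz', np.float64(0.0437)]
ss ['L', np.float64(-0.2478)] ['R', np.float64(-0.2918)] ['x', np.float64(0.6226), np.float64(0.5811), np.float64(0.6018), 'sz', np.float64(0.0415)]
case rim corners z.066 [[0.47, 0.0028, 0.066], [0.4717, -0.3267, 0.066], [0.6585, -0.329, 0.066]]
```

```bash
cat >> h.py <<'E'
def ribs(n,s,im,box,z=.048,lo=95,amin=25,amax=5000):
    """bright grey blobs in box (u0,v0,u1,v1): world centre on plane z, rib long-axis angle, length, width"""
    h=cv2.cvtColor(im,cv2.COLOR_RGB2HSV); m=((h[...,2]>lo)&(h[...,1]<45)).astype(np.uint8)
    k=np.zeros_like(m);k[box[1]:box[3],box[0]:box[2]]=1;m*=k
    out=[]
    for c in cv2.findContours(m,cv2.RETR_EXTERNAL,cv2.CHAIN_APPROX_NONE)[0]:
        if amin<cv2.contourArea(c)<amax:
            w=plane(n,c[:,0,:],z,s)[:,:2].astype(np.float32)*1000
            (cx,cy),(a,b),t=cv2.minAreaRect(w)
            t=np.deg2rad(t if a>b else t+90); t=(t+np.pi/2)%np.pi-np.pi/2
            out.append((cx/1000,cy/1000,t,max(a,b),min(a,b),c[:,0].mean(0).round().tolist()))
    return out
def toolyaw(s):
    c=R.from_quat(np.roll(s['ee_rot'],-1)).as_matrix(); return np.arctan2(c[1,1],c[0,1])
E
python3 - <<'E'
from h import *
im=cv2.imread('pics/t3.png')[:,:,::-1].copy()
for o in ribs('top',None,im,(120,195,285,300)):print(np.round(o[:5],4),o[5])
s=manip.get_state();print(s['position'],toolyaw(s))
E
```

```text
[ 0.4448  0.2009 -1.0766 31.7094 10.7042] [253.0, 282.0]
[ 0.4546  0.2987  1.3716 29.8544 10.9476] [204.0, 276.0]
[ 0.5615  0.432  -0.8155 32.4961  9.5346] [140.0, 221.0]
[ 0.5812  0.3105  0.8173 30.7797  9.9471] [201.0, 213.0]
[5.26400e-01 1.63400e-01 3.32000e-02 1.93113e+02 4.24831e+01] [277.0, 240.0]
[0.53353192 0.06802243 0.51211657] -0.012007452283633188
```

Emit:
carry_out --linear '[[-0.025,0.038,-0.052],[-0.025,0.038,-0.052],[-0.025,0.038,-0.052],[-0.025,0.038,-0.052],[-0.026,0.038,-0.052],[-0.026,0.038,-0.052],[-0.026,0.038,-0.052],[0,0,0]]' --angular '[[0,0,0.9],[0,0,0.9],[0,0,0.9],[0,0,0.9],[0,0,0.9],[0,0,0.9],[0,0,0.9],[0,0,0]]' --hand '[0.5,0.5,0.5,0.5,0.5,0.5,0.5,0.5]'

```text
clock: 7.6
position: [0.4423, 0.2005, 0.3248]
ee_rot: [-0.005, 0.514, 0.858, -0.004]
contact_force: [-1.0, -1.1, 0.2]
width: 0.0425
gripper_force: 0.0
```

Run:
```python
from h import *
manip.get_image('top')
s,im=grab('wrist','pics/w4.png');print(s['position'],toolyaw(s),s['width'])
for o in ribs('wrist',s,im,(0,0,640,480),amin=150):print(np.round(o[:5],4),o[5])
```

```text
[0.44435162 0.19977568 0.32714009] 0.4901794373120217 0.04290409822837023
[ 0.8822  0.1846  1.5659 56.8837 52.8578] [616.0, 403.0]
[ 0.675   0.1955 -0.187  97.5676 53.1153] [531.0, 350.0]
[ 0.5599  0.1876 -0.5294 31.2329 13.4336] [438.0, 314.0]
[ 0.5213  0.1685 -0.8002 48.49   11.9355] [384.0, 315.0]
[ 0.424   0.1157 -1.3533 49.9334 12.7182] [244.0, 315.0]
[ 0.4436  0.2019 -1.0851 37.3712 11.937 ] [317.0, 233.0]
[  0.6849   0.3273   0.1943 118.5126  56.903 ] [612.0, 240.0]
[ 0.5808  0.3094  0.8472 32.8439 13.3497] [539.0, 196.0]
[ 0.4545  0.2977  1.3569 31.2083 13.1458] [399.0, 119.0]
[ 0.5617  0.4317 -0.8052 34.2498 11.3419] [585.0, 56.0]
```

View pics/w4.png

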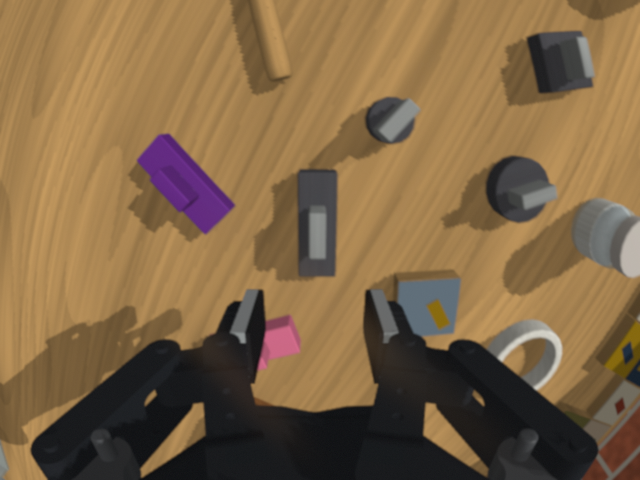

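The wrist view shows the dark bar below at (317,233), with pink and purple well aside. Its readings agree with the top view to 1–2 mm, so I grasp now.

Emit:
carry_out --linear '[[0,0.003,-0.06],[0,0,-0.06],[0,0,-0.06],[0,0,-0.05],[0,0,-0.02],[0,0,-0.006],[0,0,0],[0,0,0]]' --angular '[[0,0,0],[0,0,0],[0,0,0],[0,0,0],[0,0,0],[0,0,0],[0,0,0],[0,0,0]]' --hand '[0.5,0.5,0.5,0.5,0.5,0.5,0.5,0.5]'

```text
clock: 8.37
position: [0.4472, 0.2007, 0.2037]
ee_rot: [0.001, 0.516, 0.857, 0.001]
contact_force: [-0.0, 0.6, -0.3]
width: 0.0427
gripper_force: 0.0
```

Emit:
carry_out --linear '[[0,0,0],[0,0,0],[0,0,0],[0,0,0],[0,0,0]]' --angular '[[0,0,0],[0,0,0],[0,0,0],[0,0,0],[0,0,0]]' --hand '[0.05,0.05,0.05,0.05,0.05]' --force 60

```text
clock: 8.78
position: [0.4453, 0.201, 0.2036]
ee_rot: [0.0, 0.515, 0.857, 0.0]
contact_force: [-1.5, -1.9, 6.6]
width: 0.0107
gripper_force: 64.4
```

Emit:
carry_out --linear '[[0,0,0.02],[0,0,0.06],[0,0,0.07],[0,0,0.07],[0,0,0.02],[0.01,-0.04,0],[0.02,-0.07,0],[0.02,-0.07,0]]' --angular '[[0,0,0],[0,0,0],[0,0,0],[0,0,0],[0,0,0],[0,0,-0.7],[0,0,-0.8],[0,0,-0.8]]' --hand '[0.05,0.05,0.05,0.05,0.05,0.05,0.05,0.05]'

```text
clock: 9.45
position: [0.4698, 0.1109, 0.3219]
ee_rot: [-0.0, 0.591, 0.806, -0.0]
contact_force: [1.1, -1.0, -3.8]
width: 0.0103
gripper_force: 63.0
```

Emit:
carry_out --linear '[[0.02,-0.07,0],[0.02,-0.07,0],[0.02,-0.07,0],[0.02,-0.07,0],[0.02,-0.05,0],[0.005,-0.02,0],[0,0,0],[0,0,0]]' --angular '[[0,0,-0.8],[0,0,-0.8],[0,0,-0.8],[0,0,-0.8],[0,0,-0.75],[0,0,0],[0,0,0],[0,0,0]]' --hand '[0.05,0.05,0.05,0.05,0.05,0.05,0.05,0.05]'

```text
clock: 10.12
position: [0.5224, -0.0639, 0.3213]
ee_rot: [-0.002, 0.711, 0.703, -0.0]
contact_force: [-0.9, 0.6, -4.1]
width: 0.0102
gripper_force: 63.0
```

Run:
```python
from h import *
s,im=grab('wrist','pics/w5.png');print(s['position'],toolyaw(s),s['width'],s['contact_force'],R.from_quat(np.roll(s['ee_rot'],-1)).as_matrix().round(3).tolist())
for z in (.155,):
  for o in ribs('wrist',s,im,(230,150,420,480),z=z,amin=150):print(np.round(o[:5],4),o[5])
```

```text
[ 0.52242001 -0.06387872  0.32134579] -0.011940964171052558 0.010216046741897026 [-0.92371225  0.61912078 -4.06446896] [[0.012, 1.0, -0.003], [1.0, -0.012, 0.002], [0.002, -0.003, -1.0]]
[ 0.5535 -0.0719  1.1072 16.096   5.8616] [388.0, 331.0]
[ 0.5104 -0.063   1.4886 25.5412  6.6528] [289.0, 313.0]
[ 0.526  -0.0646 -1.5579 46.8578 20.7369] [322.0, 313.0]
[ 0.5571 -0.0305  1.5501 15.1551 14.2429] [403.0, 240.0]
[ 0.5422 -0.0263  1.567  18.0255  6.6124] [366.0, 228.0]
```

View pics/w5.png

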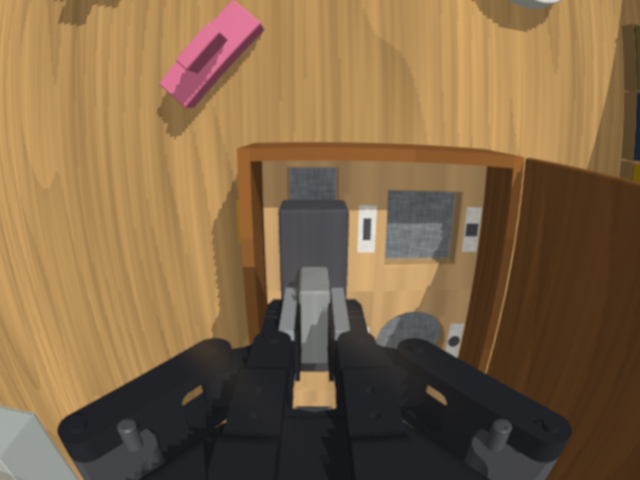

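The bar hangs straight; its +y end is at (314,203) and the visible well's +y end is at (314,167). I'll check the offset.

Run:
```python
from h import *
s=manip.get_state();print(s['position'])
print('bar top end',plane('wrist',[[281,203],[347,203],[314,203]],.140,s).round(4).tolist())
print('well rim end',plane('wrist',[[290,168],[338,168],[314,168]],.028,s).round(4).tolist(), 'floor side edges',plane('wrist',[[290,185],[338,185]],.014,s).round(4).tolist())
print('bs well',plane('wrist',[[386,192],[455,192],[389,258],[453,263]],.028,s).round(4).tolist())
```

```text
[ 0.52216516 -0.06314237  0.32158839]
bar top end [[0.508, -0.0183, 0.14], [0.5356, -0.0186, 0.14], [0.5218, -0.0185, 0.14]]
well rim end [[0.5045, -0.0169, 0.028], [0.5386, -0.0172, 0.028], [0.5215, -0.0171, 0.028]] floor side edges [[0.5032, -0.0315, 0.014], [0.5394, -0.0319, 0.014]]
bs well [[0.5737, -0.0347, 0.028], [0.6276, -0.034, 0.028], [0.5783, -0.0859, 0.028], [0.6316, -0.0913, 0.028]]
```

Emit:
carry_out --linear '[[0,-0.004,-0.04],[0,0,-0.06],[0,0,-0.06],[0,0,-0.03],[0,0,-0.01],[0,0,-0.006],[0,0,-0.004],[0,0,0]]' --angular '[[0,0,0],[0,0,0],[0,0,0],[0,0,0],[0,0,0],[0,0,0],[0,0,0],[0,0,0]]' --hand '[0.05,0.05,0.05,0.05,0.05,0.05,0.05,0.05]'

```text
clock: 10.83
position: [0.5234, -0.0655, 0.2185]
ee_rot: [0.001, 0.711, 0.703, 0.001]
contact_force: [-0.3, 0.7, -5.1]
width: 0.0104
gripper_force: 62.9
```

Emit:
carry_out --linear '[[0,0,-0.003],[0,0,0],[0,0,0]]' --angular '[[0,0,0],[0,0,0],[0,0,0]]' --hand '[0.05,0.05,0.05]'

```text
clock: 11.08
position: [0.5233, -0.0656, 0.2175]
ee_rot: [0.001, 0.711, 0.703, 0.001]
contact_force: [-1.4, 4.7, 3.3]
width: 0.0106
gripper_force: 63.9
```

Emit:
carry_out --linear '[[0,0,0],[0,0,0],[0,0,0],[0,0,0.02],[0,0,0.06],[0,0,0.08],[0,0,0.08],[0,0,0]]' --angular '[[0,0,0],[0,0,0],[0,0,0],[0,0,0],[0,0,0],[0,0,0],[0,0,0],[0,0,0]]' --hand '[0.35,0.35,0.35,0.35,0.35,0.35,0.35,0.35]'

```text
clock: 11.75
position: [0.5255, -0.0667, 0.3448]
ee_rot: [0.007, 0.711, 0.703, 0.004]
contact_force: [1.5, -1.1, -0.2]
width: 0.03
gripper_force: 0.0
```

Run:
```python
from h import *
s,im=grab('wrist','pics/w6.png');print(s['position'],toolyaw(s),s['width'])
for o in ribs('wrist',s,im,(230,150,420,480),z=.062,amin=150):print(np.round(o[:5],4),o[5])
s,im=grab('top','pics/t6.png')
for o in ribs('top',None,im,(120,195,285,300)):print(np.round(o[:5],4),o[5])
```

```text
[ 0.52549186 -0.06670286  0.34479839] -0.01092255134447675 0.029966674094296847
[ 5.18700e-01 -1.40800e-01 -1.54000e-02  3.13796e+01  2.30585e+01] [300.0, 322.0]
[ 0.5532 -0.1441 -1.5367 31.6354  8.1266] [345.0, 325.0]
[ 0.5708 -0.1345 -1.3664 48.0087 12.6919] [366.0, 313.0]
[ 0.4873 -0.1332  1.3404 48.7131 12.781 ] [262.0, 313.0]
[ 0.523  -0.0625  1.5586 38.3101 12.0095] [305.0, 226.0]
[ 5.88100e-01 -5.86000e-02 -1.91000e-02  3.75508e+01  3.31155e+01] [391.0, 223.0]
[ 0.5561 -0.0544  1.5531 31.3126 11.1246] [351.0, 214.0]
[ 0.4544  0.2986  1.3797 29.4195 10.4923] [204.0, 276.0]
[ 0.5614  0.4321 -0.8355 32.3158  9.0438] [140.0, 221.0]
[ 0.5812  0.3105  0.8164 30.7856  9.9384] [202.0, 213.0]
```

The long bar is seated (rib found at (0.523,-0.063), at the expected height), and the others have not moved. Next is the small disc.

Emit:
carry_out --linear '[[-0.012,0.04,0],[-0.014,0.075,0],[-0.014,0.08,0],[-0.014,0.08,0],[-0.014,0.08,0],[-0.014,0.08,0],[-0.014,0.08,0],[-0.014,0.08,0]]' --angular '[[0,0,0],[0,0,-0.6],[0,0,-0.6],[0,0,-0.6],[0,0,-0.56],[0,0,0],[0,0,0],[0,0,0]]' --hand '[0.5,0.5,0.5,0.5,0.5,0.5,0.5,0.5]'

```text
clock: 12.52
position: [0.4667, 0.2331, 0.3348]
ee_rot: [-0.0, 0.774, 0.633, -0.002]
contact_force: [0.6, 0.1, -0.8]
width: 0.0426
gripper_force: 0.0
```

Emit:
carry_out --linear '[[-0.014,0.08,-0.02],[-0.014,0.05,-0.03],[0,0.004,-0.03],[0,0,0],[0,0,0]]' --angular '[[0,0,0],[0,0,0],[0,0,0],[0,0,0],[0,0,0]]' --hand '[0.5,0.5,0.5,0.5,0.5]'

```text
clock: 12.93
position: [0.4531, 0.2982, 0.2944]
ee_rot: [-0.0, 0.774, 0.633, -0.002]
contact_force: [-0.6, -0.4, 0.2]
width: 0.043
gripper_force: 0.0
```

Run:
```python
from h import *
s,im=grab('wrist','pics/w7.png');print(s['position'],toolyaw(s),s['width'])
for o in ribs('wrist',s,im,(200,100,450,300),amin=150):print(np.round(o[:5],4),o[5])
```

```text
[0.45313049 0.29818563 0.29443812] -0.19874410336346363 0.04295327474120398
[ 0.4547  0.3008  1.3364 37.2933 11.587 ] [318.0, 244.0]
```

Emit:
carry_out --linear '[[0.003,0,-0.04],[0,0,-0.06],[0,0,-0.05],[0,0,-0.025],[0,0,-0.009],[0,0,0],[0,0,0]]' --angular '[[0,0,0],[0,0,0],[0,0,0],[0,0,0],[0,0,0],[0,0,0],[0,0,0]]' --hand '[0.5,0.5,0.5,0.5,0.5,0.5,0.5]'

```text
clock: 13.57
position: [0.4564, 0.298, 0.2053]
ee_rot: [0.0, 0.775, 0.633, 0.001]
contact_force: [-0.1, -0.7, 0.0]
width: 0.0427
gripper_force: 0.0
```

Emit:
carry_out --linear '[[0,0,0],[0,0,0],[0,0,0],[0,0,0],[0,0,0.03],[0,0,0.06],[0,0,0.08],[0,0,0.08]]' --angular '[[0,0,0],[0,0,0],[0,0,0],[0,0,0],[0,0,0],[0,0,0],[0,0,0],[0,0,0]]' --hand '[0.05,0.05,0.05,0.05,0.05,0.05,0.05,0.05]' --force 60

```text
clock: 14.23
position: [0.4548, 0.2982, 0.3297]
ee_rot: [-0.0, 0.774, 0.633, -0.002]
contact_force: [1.7, 0.5, -1.8]
width: 0.0104
gripper_force: 62.2
```

Emit:
carry_out --linear '[[0.01,-0.06,0],[0.011,-0.08,0],[0.011,-0.08,0],[0.011,-0.08,0],[0.011,-0.08,0],[0.011,-0.08,0],[0.011,-0.08,0],[0.011,-0.08,0]]' --angular '[[0,0,0],[0,0,0.6],[0,0,0.6],[0,0,0.6],[0,0,0.54],[0,0,0],[0,0,0],[0,0,0]]' --hand '[0.05,0.05,0.05,0.05,0.05,0.05,0.05,0.05]'

```text
clock: 14.9
position: [0.4985, -0.0133, 0.3293]
ee_rot: [0.0, 0.711, 0.703, 0.0]
contact_force: [0.9, -0.4, -1.3]
width: 0.0104
gripper_force: 62.2
```

Emit:
carry_out --linear '[[0.011,-0.08,0],[0.011,-0.08,0],[0.011,-0.08,0],[0.011,-0.06,0],[0,-0.008,0],[0,0,0],[0,0,0]]' --angular '[[0,0,0],[0,0,0],[0,0,0],[0,0,0],[0,0,0],[0,0,0],[0,0,0]]' --hand '[0.05,0.05,0.05,0.05,0.05,0.05,0.05]'

```text
clock: 15.48
position: [0.5205, -0.1653, 0.3288]
ee_rot: [-0.001, 0.712, 0.702, 0.0]
contact_force: [0.7, -0.1, -1.0]
width: 0.0101
gripper_force: 62.2
```

Run:
```python
from h import *
s,im=grab('wrist','pics/w8.png');print(s['position'],toolyaw(s),s['width'])
for o in ribs('wrist',s,im,(230,60,480,400),z=.062,amin=150):print(np.round(o[:5],4),o[5])
```

```text
[ 0.52053594 -0.16529191  0.32881584] -0.01349521068934791 0.010064732543371875
[ 0.6266 -0.2461  1.5609 31.9561 11.3702] [451.0, 335.0]
[ 0.4999 -0.2207  1.478  44.6147 11.6171] [289.0, 312.0]
[ 0.5268 -0.2334 -1.5595 96.6305 35.9509] [322.0, 319.0]
[ 0.5177 -0.1566 -0.2542 32.9472 22.6787] [310.0, 227.0]
[ 0.6278 -0.1566  1.5554 30.8272 11.196 ] [468.0, 227.0]
[ 0.5542 -0.1553  1.5594 30.5125 11.2244] [365.0, 226.0]
[ 0.5727 -0.1501  1.1861 35.0591 12.0571] [395.0, 217.0]
[ 5.89100e-01 -7.53000e-02 -1.86000e-02  4.13149e+01  3.12638e+01] [416.0, 107.0]
[ 0.6273 -0.067  -1.5621 31.2655  7.6394] [473.0, 98.0]
[ 0.5554 -0.0661  1.5634 31.2522 10.8648] [368.0, 90.0]
[ 0.5231 -0.065   1.5592 33.4856 12.4458] [317.0, 88.0]
```

View pics/w8.png

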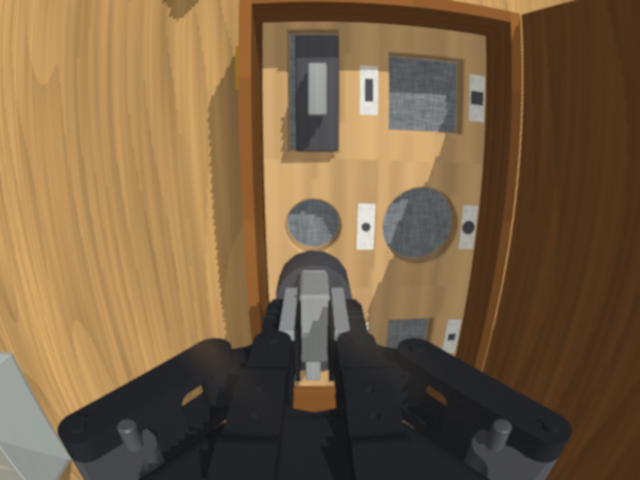

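The long bar sits in its well. The small disc well is at (313,222), the big disc well at (419,223) and the big square well at (424,94).

Run:
```python
from h import *
s=manip.get_state();print(s['position'])
f=lambda p,z:plane('wrist',p,z,s).round(4).tolist()
print('sd well',f([[313,222.5]],.022),f([[313,198]],.028),f([[313,247]],.014)); print('bd',f([[419,223]],.022)); print('bs',f([[389,93],[458,93],[424,58],[424,130]],.022))
print('labels',f([[366,227],[369,90],[468,227]],.028))
print('disc top edge',f([[315,252],[280,290],[349,290]],.1455))
```

```text
[ 0.52048457 -0.16460878  0.32890875]
sd well [[0.519, -0.1624, 0.022]] [[0.5193, -0.142, 0.028]] [[0.5187, -0.1852, 0.014]]
bd [[0.603, -0.1636, 0.022]]
bs [[0.5764, -0.0635, 0.022], [0.6313, -0.0601, 0.022], [0.6038, -0.0348, 0.022], [0.6038, -0.0906, 0.022]]
labels [[0.5594, -0.1648, 0.028], [0.5605, -0.0623, 0.028], [0.6434, -0.1655, 0.028]]
disc top edge [[0.5206, -0.1423, 0.1455], [0.5044, -0.1606, 0.1455], [0.5359, -0.161, 0.1455]]
```

Emit:
carry_out --linear '[[-0.002,0,-0.04],[0,0,-0.06],[0,0,-0.06],[0,0,-0.03],[0,0,-0.01],[0,0,-0.01],[0,0,-0.006],[0,0,0]]' --angular '[[0,0,0],[0,0,0],[0,0,0],[0,0,0],[0,0,0],[0,0,0],[0,0,0],[0,0,0]]' --hand '[0.05,0.05,0.05,0.05,0.05,0.05,0.05,0.05]'

```text
clock: 16.2
position: [0.5203, -0.1651, 0.2218]
ee_rot: [0.001, 0.711, 0.703, 0.0]
contact_force: [-0.8, 0.2, -1.6]
width: 0.0099
gripper_force: 62.1
```

Free of contact and already below the tile top; lowering the last 2–3 mm and releasing.

Emit:
carry_out --linear '[[0,0,-0.003],[0,0,-0.002],[0,0,0],[0,0,0]]' --angular '[[0,0,0],[0,0,0],[0,0,0],[0,0,0]]' --hand '[0.05,0.05,0.05,0.05]'

```text
clock: 16.53
position: [0.5202, -0.1657, 0.2194]
ee_rot: [0.001, 0.712, 0.703, 0.0]
contact_force: [-0.4, 1.6, 0.3]
width: 0.0102
gripper_force: 62.4
```

Emit:
carry_out --linear '[[0,0,0],[0,0,0],[0,0,0],[0,0,0.02],[0,0,0.06],[0,0,0.08],[0,0,0.08],[0,0,0]]' --angular '[[0,0,0],[0,0,0],[0,0,0],[0,0,0],[0,0,0],[0,0,0],[0,0,0],[0,0,0]]' --hand '[0.35,0.35,0.35,0.35,0.35,0.35,0.35,0.35]'

```text
clock: 17.2
position: [0.5222, -0.1666, 0.3476]
ee_rot: [0.008, 0.711, 0.703, 0.003]
contact_force: [1.9, 0.6, -0.0]
width: 0.0297
gripper_force: 0.0
```

Run:
```python
from h import *
s,im=grab('wrist','pics/w9.png');print(s['position'],toolyaw(s),s['width'])
for o in ribs('wrist',s,im,(230,60,480,300),z=.062,amin=150):print(np.round(o[:5],4),o[5])
s,im=grab('top','pics/t9.png')
for o in ribs('top',None,im,(120,195,285,300)):print(np.round(o[:5],4),o[5])
```

```text
[ 0.52224721 -0.16657399  0.34755163] -0.012427778657992555 0.029704976278148755
[ 0.5199 -0.1638  1.5705 37.2181 12.4702] [305.0, 226.0]
[ 0.6286 -0.157   1.5553 30.2536 11.2494] [451.0, 216.0]
[ 0.5545 -0.1561  1.555  30.9648 11.3735] [354.0, 215.0]
[ 0.5742 -0.1518  1.1024 37.235  15.6072] [383.0, 206.0]
[ 0.6296 -0.067  -1.5626 31.3902 11.1304] [458.0, 94.0]
[ 5.90200e-01 -7.33000e-02 -2.32000e-02  4.20215e+01  3.62992e+01] [399.0, 99.0]
[ 0.5558 -0.0661  1.5633 30.8889 10.9249] [356.0, 87.0]
[ 0.5232 -0.0651  1.5582 33.9752 12.7132] [308.0, 86.0]
[ 0.5615  0.432  -0.8155 32.4961  9.5346] [140.0, 221.0]
[ 0.5812  0.3105  0.8173 30.7797  9.9471] [201.0, 213.0]
```

Emit:
carry_out --linear '[[0.008,0.05,0],[0.01,0.08,0],[0.01,0.08,0],[0.01,0.08,0],[0.01,0.08,0],[0.01,0.08,0],[0.01,0.08,0],[0.01,0.08,0]]' --angular '[[0,0,0],[0,0,-0.9],[0,0,-0.9],[0,0,-0.9],[0,0,-0.9],[0,0,-0.9],[0,0,-0.9],[0,0,-0.9]]' --hand '[0.5,0.5,0.5,0.5,0.5,0.5,0.5,0.5]'

```text
clock: 17.97
position: [0.5582, 0.1413, 0.3372]
ee_rot: [-0.001, 0.865, 0.501, -0.002]
contact_force: [1.2, -0.8, -0.4]
width: 0.0427
gripper_force: 0.0
```

Emit:
carry_out --linear '[[0.01,0.08,-0.01],[0.01,0.08,-0.03],[0.01,0.08,-0.03],[0.01,0.07,-0.02],[0.005,0.033,-0.01],[0,0,0],[0,0,0]]' --angular '[[0,0,-0.9],[0,0,-0.9],[0,0,-0.9],[0,0,-0.1],[0,0,0],[0,0,0],[0,0,0]]' --hand '[0.5,0.5,0.5,0.5,0.5,0.5,0.5]'

```text
clock: 18.55
position: [0.5806, 0.3086, 0.2879]
ee_rot: [0.0, 0.915, 0.404, -0.002]
contact_force: [1.2, 0.1, 1.2]
width: 0.0428
gripper_force: 0.0
```

Run:
```python
from h import *
s,im=grab('wrist','pics/w10.png');print(s['position'],toolyaw(s),s['width'])
for o in ribs('wrist',s,im,(200,60,450,300),amin=150):print(np.round(o[:5],4),o[5])
```

```text
[0.58058787 0.30859566 0.28794297] -0.7385076633088409 0.042804808200402146
[ 0.5824  0.3114  0.8023 38.8854 11.4067] [315.0, 247.0]
```

Emit:
carry_out --linear '[[0,0.002,-0.04],[0,0,-0.06],[0,0,-0.04],[0,0,-0.02],[0,0,-0.007],[0,0,0],[0,0,0]]' --angular '[[0,0,-0.3],[0,0,0],[0,0,0],[0,0,0],[0,0,0],[0,0,0],[0,0,0]]' --hand '[0.5,0.5,0.5,0.5,0.5,0.5,0.5]'

```text
clock: 19.18
position: [0.5819, 0.3089, 0.2075]
ee_rot: [0.0, 0.92, 0.392, 0.001]
contact_force: [0.2, 0.0, 0.7]
width: 0.0424
gripper_force: 0.0
```

Emit:
carry_out --linear '[[0,0,0],[0,0,0],[0,0,0],[0,0,0],[0,0,0.03],[0,0,0.06],[0,0,0.08],[0,0,0.08]]' --angular '[[0,0,0],[0,0,0],[0,0,0],[0,0,0],[0,0,0],[0,0,0],[0,0,0],[0,0,0]]' --hand '[0.05,0.05,0.05,0.05,0.05,0.05,0.05,0.05]' --force 60

```text
clock: 19.85
position: [0.5803, 0.3092, 0.3302]
ee_rot: [0.0, 0.92, 0.392, -0.003]
contact_force: [1.5, 1.2, -4.6]
width: 0.0099
gripper_force: 60.5
```

Emit:
carry_out --linear '[[0.003,-0.05,0],[0.004,-0.08,0],[0.004,-0.08,0],[0.004,-0.08,0],[0.004,-0.08,0],[0.004,-0.08,0],[0.004,-0.08,0],[0.004,-0.08,0]]' --angular '[[0,0,0],[0,0,0.9],[0,0,0.9],[0,0,0.9],[0,0,0.9],[0,0,0.9],[0,0,0.9],[0,0,0.9]]' --hand '[0.05,0.05,0.05,0.05,0.05,0.05,0.05,0.05]'

```text
clock: 20.52
position: [0.5959, 0.0027, 0.3303]
ee_rot: [-0.001, 0.792, 0.611, -0.001]
contact_force: [0.2, -0.6, -4.7]
width: 0.0107
gripper_force: 60.5
```

Emit:
carry_out --linear '[[0.004,-0.08,0],[0.004,-0.08,0],[0.004,-0.08,0],[0.002,-0.08,0],[0,-0.02,0],[0,0,0],[0,0,0]]' --angular '[[0,0,0.9],[0,0,0.9],[0,0,0.9],[0,0,0.4],[0,0,0],[0,0,0],[0,0,0]]' --hand '[0.05,0.05,0.05,0.05,0.05,0.05,0.05]'

```text
clock: 21.1
position: [0.6032, -0.166, 0.3301]
ee_rot: [-0.001, 0.712, 0.702, -0.0]
contact_force: [0.3, 1.6, -4.3]
width: 0.0103
gripper_force: 60.5
```

Run:
```python
from h import *
s,im=grab('wrist','pics/w11.png');print(s['position'],toolyaw(s),s['width'],s['contact_force'])
```

```text
[ 0.60316228 -0.16600981  0.33007945] -0.014782346166036976 0.010304143064397522 [ 0.34274955  1.63688908 -4.27397738]
```

View pics/w11.png

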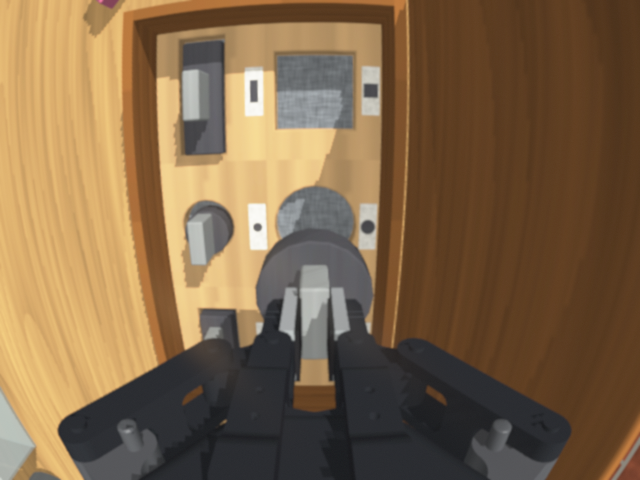

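The two seated weights look fine. The held disc (centre column 315) lines up with its well (columns 276–355).

Emit:
carry_out --linear '[[0,0.001,-0.04],[0,0,-0.06],[0,0,-0.06],[0,0,-0.03],[0,0,-0.01],[0,0,-0.01],[0,0,-0.006],[0,0,0]]' --angular '[[0,0,0],[0,0,0],[0,0,0],[0,0,0],[0,0,0],[0,0,0],[0,0,0],[0,0,0]]' --hand '[0.05,0.05,0.05,0.05,0.05,0.05,0.05,0.05]'

```text
clock: 21.82
position: [0.6039, -0.1644, 0.2236]
ee_rot: [0.0, 0.711, 0.703, 0.0]
contact_force: [-0.9, 0.4, -3.1]
width: 0.0101
gripper_force: 60.5
```

Emit:
carry_out --linear '[[0,0,-0.003],[0,0,0],[0,0,0]]' --angular '[[0,0,0],[0,0,0],[0,0,0]]' --hand '[0.05,0.05,0.05]'

```text
clock: 22.07
position: [0.6038, -0.1651, 0.2225]
ee_rot: [0.001, 0.712, 0.703, 0.0]
contact_force: [-0.1, -1.4, -4.6]
width: 0.0104
gripper_force: 60.5
```

Emit:
carry_out --linear '[[0,0,-0.003],[0,0,-0.002],[0,0,0],[0,0,0]]' --angular '[[0,0,0],[0,0,0],[0,0,0],[0,0,0]]' --hand '[0.05,0.05,0.05,0.05]'

```text
clock: 22.4
position: [0.6038, -0.1652, 0.2217]
ee_rot: [0.001, 0.712, 0.703, 0.0]
contact_force: [-2.9, 0.9, 7.6]
width: 0.0104
gripper_force: 62.0
```

Emit:
carry_out --linear '[[0,0,0],[0,0,0],[0,0,0],[0,0,0.02],[0,0,0.06],[0,0,0.08],[0,0,0.08],[0,0,0]]' --angular '[[0,0,0],[0,0,0],[0,0,0],[0,0,0],[0,0,0],[0,0,0],[0,0,0],[0,0,0]]' --hand '[0.35,0.35,0.35,0.35,0.35,0.35,0.35,0.35]'

```text
clock: 23.07
position: [0.606, -0.1659, 0.3488]
ee_rot: [0.008, 0.711, 0.703, 0.003]
contact_force: [0.5, -0.5, 1.3]
width: 0.0299
gripper_force: 0.0
```

Run:
```python
from h import *
s,im=grab('wrist','pics/w12.png');print(s['position'],toolyaw(s),s['width'])
for o in ribs('wrist',s,im,(170,20,480,300),z=.062,amin=150):print(np.round(o[:5],4),o[5])
s,im=grab('top','pics/t12.png')
for o in ribs('top',None,im,(120,195,285,300)):print(np.round(o[:5],4),o[5])
```

```text
[ 0.60598077 -0.16590219  0.34875998] -0.012421157457543793 0.029856477578778445
[ 0.6387 -0.1571 -1.56   31.3534 10.8788] [353.0, 217.0]
[ 0.5644 -0.1561  1.5593 32.0629 11.8083] [250.0, 217.0]
[ 0.5282 -0.1598 -1.4977 44.6205 30.6676] [201.0, 218.0]
[ 0.6003 -0.1537  1.0281 51.9066 44.792 ] [300.0, 207.0]
[ 0.5656 -0.0661  1.5478 31.6933 11.8105] [246.0, 91.0]
[ 0.64   -0.0669  1.5605 31.4743 10.9399] [356.0, 90.0]
[ 0.5304 -0.0751  1.5579 59.9314 26.25  ] [200.0, 108.0]
[ 0.6047 -0.0676  1.552  47.4552 47.3607] [304.0, 91.0]
[ 0.5615  0.432  -0.8355 32.0509  9.0438] [140.0, 221.0]
```

Emit:
carry_out --linear '[[-0.005,0.05,0],[-0.006,0.08,0],[-0.006,0.08,0],[-0.006,0.08,0],[-0.006,0.08,0],[-0.006,0.08,0],[-0.006,0.08,0],[-0.006,0.08,0]]' --angular '[[0,0,0],[0,0,0.9],[0,0,0.9],[0,0,0.9],[0,0,0.9],[0,0,0.9],[0,0,0.9],[0,0,0.9]]' --hand '[0.5,0.5,0.5,0.5,0.5,0.5,0.5,0.5]'

```text
clock: 23.83
position: [0.5791, 0.1417, 0.3377]
ee_rot: [-0.001, 0.512, 0.859, -0.001]
contact_force: [0.4, -0.2, -0.3]
width: 0.0427
gripper_force: 0.0
```

Emit:
carry_out --linear '[[-0.006,0.08,0],[-0.006,0.08,0],[-0.006,0.08,-0.01],[-0.006,0.08,-0.03],[-0.006,0.08,-0.03],[-0.006,0.08,-0.03],[-0.006,0.08,-0.01],[0,0.026,0]]' --angular '[[0,0,0.9],[0,0,0.9],[0,0,0.9],[0,0,0.5],[0,0,0],[0,0,0],[0,0,0],[0,0,0]]' --hand '[0.5,0.5,0.5,0.5,0.5,0.5,0.5,0.5]'

```text
clock: 24.5
position: [0.5572, 0.4344, 0.2812]
ee_rot: [-0.003, 0.399, 0.917, -0.001]
contact_force: [0.7, 0.2, -0.0]
width: 0.0425
gripper_force: 0.0
```

Emit:
carry_out --linear '[[0,0,0],[0,0,0]]' --angular '[[0,0,0],[0,0,0]]' --hand '[0.5,0.5]'

```text
clock: 24.67
position: [0.5589, 0.4299, 0.2839]
ee_rot: [-0.0, 0.399, 0.917, -0.001]
contact_force: [-0.0, -0.2, -0.0]
width: 0.0429
gripper_force: 0.0
```

Run:
```python
from h import *
s,im=grab('wrist','pics/w13.png');print(s['position'],toolyaw(s),s['width'])
for o in ribs('wrist',s,im,(200,60,450,300),amin=150):print(np.round(o[:5],4),o[5])
```

```text
[0.55888417 0.42990284 0.28388877] 0.7491741724038172 0.042883702688774845
[ 0.5589  0.4334 -0.8266 37.6568 11.7389] [320.0, 253.0]
```

Emit:
carry_out --linear '[[0.003,0.004,-0.04],[0,0,-0.05],[0,0,-0.04],[0,0,-0.02],[0,0,-0.01],[0,0,0],[0,0,0]]' --angular '[[0,0,0],[0,0,0],[0,0,0],[0,0,0],[0,0,0],[0,0,0],[0,0,0]]' --hand '[0.5,0.5,0.5,0.5,0.5,0.5,0.5]'

```text
clock: 25.3
position: [0.5616, 0.4311, 0.2064]
ee_rot: [0.0, 0.401, 0.916, 0.001]
contact_force: [0.6, -0.6, -0.5]
width: 0.0427
gripper_force: 0.0
```

Emit:
carry_out --linear '[[0,0,0],[0,0,0],[0,0,0],[0,0,0],[0,0,0.03],[0,0,0.06],[0,0,0.08],[0,0,0.08]]' --angular '[[0,0,0],[0,0,0],[0,0,0],[0,0,0],[0,0,0],[0,0,0],[0,0,0],[0,0,0]]' --hand '[0.05,0.05,0.05,0.05,0.05,0.05,0.05,0.05]' --force 60

```text
clock: 25.97
position: [0.5603, 0.4315, 0.3294]
ee_rot: [-0.001, 0.4, 0.916, -0.002]
contact_force: [0.2, 0.8, -3.9]
width: 0.0106
gripper_force: 59.1
```

Emit:
carry_out --linear '[[0.006,-0.05,0],[0.007,-0.08,0],[0.007,-0.08,0],[0.007,-0.08,0],[0.007,-0.08,0],[0.007,-0.08,0],[0.007,-0.08,0],[0.007,-0.08,0]]' --angular '[[0,0,0],[0,0,-0.9],[0,0,-0.9],[0,0,-0.9],[0,0,-0.9],[0,0,-0.9],[0,0,-0.9],[0,0,-0.9]]' --hand '[0.05,0.05,0.05,0.05,0.05,0.05,0.05,0.05]'

```text
clock: 26.63
position: [0.5878, 0.125, 0.3297]
ee_rot: [-0.0, 0.617, 0.787, -0.0]
contact_force: [0.8, 0.3, -4.2]
width: 0.0105
gripper_force: 59.2
```

Emit:
carry_out --linear '[[0.007,-0.08,0],[0.007,-0.08,0],[0.007,-0.08,0],[0.007,-0.08,0],[0.004,-0.05,0],[0,-0.01,0],[0,0,0],[0,0,0]]' --angular '[[0,0,-0.9],[0,0,-0.9],[0,0,-0.9],[0,0,-0.5],[0,0,0],[0,0,0],[0,0,0],[0,0,0]]' --hand '[0.05,0.05,0.05,0.05,0.05,0.05,0.05,0.05]'

```text
clock: 27.3
position: [0.604, -0.063, 0.3297]
ee_rot: [-0.001, 0.712, 0.702, 0.0]
contact_force: [-0.1, 0.3, -3.4]
width: 0.0101
gripper_force: 59.2
```

Run:
```python
from h import *
s,im=grab('wrist','pics/w14.png');print(s['position'],toolyaw(s),s['width'],s['contact_force'])
```

```text
[ 0.6040482  -0.06301527  0.32971072] -0.01344699785852156 0.010126544212183142 [-0.07948931  0.27135712 -3.40148776]
```

View pics/w14.png

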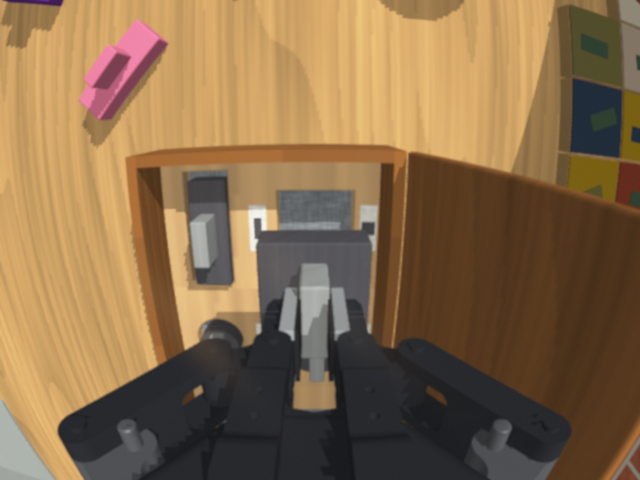

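The square hangs straight; its lower far edge is at row 231 (columns 257–372), and the well's far edge is at row 190 (columns 278–353).

Run:
```python
from h import *
s=manip.get_state();print(s['position'])
f=lambda p,z:plane('wrist',p,z,s).round(4).tolist()
print('sq top far',f([[257,242],[315,242],[371,242]],.1453),'bottom far',f([[259,231],[369,231]],.1233))
print('well far rim',f([[278,190],[315.5,190],[353,190]],.028),f([[278,205],[353,205]],.028))
```

```text
[ 0.60407288 -0.06227842  0.32987222]
sq top far [[0.5787, -0.0355, 0.1453], [0.6042, -0.0358, 0.1453], [0.6289, -0.0361, 0.1453]] bottom far [[0.5763, -0.0369, 0.1233], [0.6312, -0.0376, 0.1233]]
well far rim [[0.577, -0.0333, 0.028], [0.6048, -0.0338, 0.028], [0.6327, -0.034, 0.028]] [[0.5766, -0.0448, 0.028], [0.6328, -0.0454, 0.028]]
```

Emit:
carry_out --linear '[[0.001,-0.001,-0.04],[0,0,-0.06],[0,0,-0.06],[0,0,-0.03],[0,0,-0.01],[0,0,-0.01],[0,0,-0.007],[0,0,0]]' --angular '[[0,0,0],[0,0,0],[0,0,0],[0,0,0],[0,0,0],[0,0,0],[0,0,0],[0,0,0]]' --hand '[0.05,0.05,0.05,0.05,0.05,0.05,0.05,0.05]'

```text
clock: 28.02
position: [0.6052, -0.0632, 0.2224]
ee_rot: [0.0, 0.711, 0.703, 0.0]
contact_force: [-0.3, 0.7, -2.4]
width: 0.0103
gripper_force: 59.2
```

Emit:
carry_out --linear '[[0,0,-0.004],[0,0,-0.002],[0,0,0],[0,0,0]]' --angular '[[0,0,0],[0,0,0],[0,0,0],[0,0,0]]' --hand '[0.05,0.05,0.05,0.05]'

```text
clock: 28.35
position: [0.6054, -0.0637, 0.2208]
ee_rot: [0.001, 0.712, 0.703, 0.001]
contact_force: [-0.6, 2.4, 6.1]
width: 0.0102
gripper_force: 60.4
```

Emit:
carry_out --linear '[[0,0,0],[0,0,0],[0,0,0],[0,0,0.02],[0,0,0.06],[0,0,0.08],[-0.02,-0.01,0.08],[-0.04,-0.02,0.08]]' --angular '[[0,0,0],[0,0,0],[0,0,0],[0,0,0],[0,0,0],[0,0,0],[0,0,0],[0,0,0]]' --hand '[0.35,0.35,0.35,0.35,0.35,0.35,0.35,0.35]'

```text
clock: 29.02
position: [0.5778, -0.0776, 0.378]
ee_rot: [0.001, 0.711, 0.703, 0.001]
contact_force: [1.3, 0.5, 0.5]
width: 0.0299
gripper_force: 0.0
```

Emit:
carry_out --linear '[[-0.04,-0.07,0.08],[0,-0.07,0.08],[0,-0.07,0.08],[0,-0.07,0.04],[0,-0.04,0],[0,0,0],[0,0,0]]' --angular '[[0,0,0],[0,0,0],[0,0,0],[0,0,0],[0,0,0],[0,0,0],[0,0,0]]' --hand '[0.35,0.35,0.35,0.35,0.35,0.35,0.35]'

```text
clock: 29.6
position: [0.5616, -0.2144, 0.4877]
ee_rot: [-0.0, 0.712, 0.702, 0.0]
contact_force: [0.6, 1.2, 0.6]
width: 0.0298
gripper_force: 0.0
```

Run:
```python
from h import *
s,im=grab('wrist','pics/w15.png');print(s['position'],toolyaw(s),s['width'],s['contact_force'])
s2,t=grab('top','pics/t15.png'); s3,sc=grab('scene','pics/s15.png')
cv2.imwrite('pics/c15.png',np.hstack([im[0:400,120:520],cv2.resize(sc[70:270,130:330],(400,400),interpolation=cv2.INTER_CUBIC)])[:,:,::-1])
```

```text
[ 0.56164923 -0.21438969  0.48770948] -0.014816540111925883 0.02984142415385215 [0.58218942 1.17150179 0.64214287]
```

View pics/c15.png

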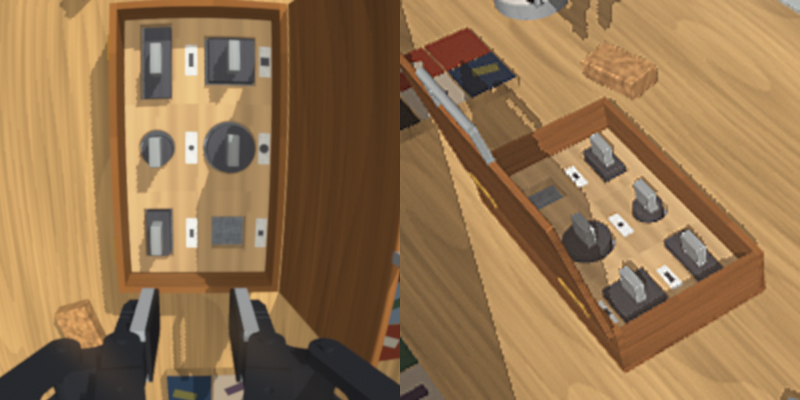

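Left half: all four weights and the short bar lie flat in their labelled wells, with the small_square well empty at (228,232). Right half: the lid still leans on its stop. Now I close it.

Emit:
carry_out --linear '[[0,0.02,0.05],[0.04,0.03,0.02],[0.07,0.03,0],[0.07,0.02,0],[0.07,0,0],[0.037,0,0],[0,0,0],[0,0,0]]' --angular '[[0,0,0],[0,0,0],[0,0,0],[0,0,0],[0,0,0],[0,0,0],[0,0,0],[0,0,0]]' --hand '[0.35,0.35,0.35,0.35,0.35,0.35,0.35,0.35]'

```text
clock: 30.42
position: [0.7066, -0.1619, 0.5204]
ee_rot: [-0.002, 0.711, 0.704, -0.001]
contact_force: [0.2, 0.5, 0.2]
width: 0.0298
gripper_force: 0.0
```

Run:
```python
from h import *
s,im=grab('wrist','pics/w16.png');print(s['position'],toolyaw(s),s['width'])
for o in ribs('wrist',s,im,(200,20,450,479),z=.29,lo=80,amin=100,amax=20000):print(np.round(o[:5],4),o[5])
```

```text
[ 0.70656318 -0.16189178  0.52038502] -0.01010539344944642 0.02982370544541637
[ 0.7382 -0.1979 -1.3764 39.2233 11.2991] [366.0, 313.0]
[ 0.6719 -0.1974  1.3582 39.443  11.312 ] [262.0, 314.0]
[ 0.678  -0.1641  1.5206 14.6157  4.6993] [267.0, 264.0]
[ 0.642  -0.1639  1.5527 15.4854  5.8697] [208.0, 264.0]
[ 6.61900e-01 -1.62600e-01 -3.60000e-03  1.53700e+01  1.39022e+01] [240.0, 262.0]
[ 0.7734 -0.1528  1.5698 28.5881 27.8634] [421.0, 245.0]
[ 0.6437 -0.1196  1.4915 15.6474  4.2127] [203.0, 191.0]
[ 0.6787 -0.12   -1.5584 15.2148  4.7338] [264.0, 190.0]
[ 0.6573 -0.1188  1.4339 25.2234 14.5248] [227.0, 188.0]
[  0.7029  -0.1653   1.5558 115.8033  14.3513] [313.0, 256.0]
[ 0.6792 -0.0756  1.5495 14.7399  4.3224] [263.0, 108.0]
[ 6.62600e-01 -7.62000e-02 -1.23000e-02  2.32606e+01  2.23979e+01] [233.0, 112.0]
```

Emit:
carry_out --linear '[[-0.006,-0.006,-0.03],[0,0,-0.05],[0,0,-0.045],[0,0,-0.02],[0,0,0],[0,0,0],[0,0,0],[0,0,0]]' --angular '[[0,0,0],[0,0,0],[0,0,0],[0,0,0],[0,0,0],[0,0,0],[0,0,0],[0,0,0]]' --hand '[0.35,0.35,0.35,0.35,0.35,0,0,0]' --force 60

```text
clock: 31.13
position: [0.7027, -0.1664, 0.4519]
ee_rot: [0.002, 0.712, 0.703, 0.001]
contact_force: [0.7, 0.6, 0.7]
width: 0.0077
gripper_force: 58.6
```

Emit:
carry_out --linear '[[0,0,0],[0,0,0]]' --angular '[[0,0,0],[0,0,0]]' --hand '[0,0]'

```text
clock: 31.3
position: [0.7027, -0.1663, 0.4519]
ee_rot: [0.002, 0.711, 0.703, 0.001]
contact_force: [0.2, 0.8, 4.1]
width: 0.0074
gripper_force: 58.8
```

Run:
```python
from h import *
s=manip.get_state();print(s['position'],s['width'],s['contact_force'])
th=np.r_[np.linspace(1.75,.17,33),np.linspace(.17,0,9)[1:]];x=-.456*np.cos(th);z=.456*np.sin(th)
for k in range(0,40,8):print([[float(round(a,3)),0,float(round(b,3))] for a,b in zip(np.diff(x)[k:k+8],np.diff(z)[k:k+8])],(x[k+8]/2+.228*np.cos(1.75)*-1*-1).round(4),th[k+8].round(3), (.6615+x[k+8]/2).round(4),(.221+z[k+8]/2).round(4))
```

```text
[ 0.70268334 -0.16634699  0.45187181] 0.007448702910729144 [0.2237297  0.78107796 4.08822326]
[[-0.022, 0, 0.003], [-0.022, 0, 0.002], [-0.022, 0, 0.001], [-0.023, 0, 0.0], [-0.022, 0, -0.001], [-0.022, 0, -0.002], [-0.022, 0, -0.003], [-0.022, 0, -0.004]] -0.0895 1.355 0.6127 0.4437
[[-0.022, 0, -0.005], [-0.022, 0, -0.006], [-0.021, 0, -0.007], [-0.021, 0, -0.009], [-0.02, 0, -0.01], [-0.02, 0, -0.011], [-0.019, 0, -0.012], [-0.019, 0, -0.012]] -0.1714 0.96 0.5307 0.4078
[[-0.018, 0, -0.013], [-0.017, 0, -0.014], [-0.017, 0, -0.015], [-0.016, 0, -0.016], [-0.015, 0, -0.017], [-0.014, 0, -0.017], [-0.013, 0, -0.018], [-0.013, 0, -0.019]] -0.2332 0.565 0.4689 0.3431
[[-0.012, 0, -0.019], [-0.011, 0, -0.02], [-0.01, 0, -0.02], [-0.009, 0, -0.021], [-0.008, 0, -0.021], [-0.007, 0, -0.022], [-0.005, 0, -0.022], [-0.004, 0, -0.022]] -0.2654 0.17 0.4368 0.2596
[[-0.002, 0, -0.01], [-0.001, 0, -0.01], [-0.001, 0, -0.01], [-0.001, 0, -0.01], [-0.001, 0, -0.01], [-0.001, 0, -0.01], [-0.0, 0, -0.01], [-0.0, 0, -0.01]] -0.2686 0.0 0.4335 0.221
```

Emit:
carry_out --linear '[[-0.022,0,0.003],[-0.022,0,0.002],[-0.022,0,0.001],[-0.023,0,0.0],[-0.022,0,-0.001],[-0.022,0,-0.002],[-0.022,0,-0.003],[-0.022,0,-0.004]]' --angular '[[0,0,0],[0,0,0],[0,0,0],[0,0,0],[0,0,0],[0,0,0],[0,0,0],[0,0,0]]' --hand '[0,0,0,0,0,0,0,0]'

```text
clock: 31.97
position: [0.615, -0.1656, 0.4513]
ee_rot: [0.004, 0.711, 0.703, 0.004]
contact_force: [2.3, 2.0, 5.7]
width: 0.0074
gripper_force: 61.5
```

Emit:
carry_out --linear '[[-0.022,0,-0.005],[-0.022,0,-0.006],[-0.021,0,-0.007],[-0.021,0,-0.009],[-0.02,0,-0.01],[-0.02,0,-0.011],[-0.019,0,-0.012],[-0.019,0,-0.012]]' --angular '[[0,0,0],[0,0,0],[0,0,0],[0,0,0],[0,0,0],[0,0,0],[0,0,0],[0,0,0]]' --hand '[0,0,0,0,0,0,0,0]'

```text
clock: 32.63
position: [0.5315, -0.165, 0.4142]
ee_rot: [0.0, 0.711, 0.703, 0.002]
contact_force: [-1.1, 5.1, 7.3]
width: 0.0073
gripper_force: 63.7
```

Emit:
carry_out --linear '[[-0.018,0,-0.013],[-0.017,0,-0.014],[-0.017,0,-0.015],[-0.016,0,-0.016],[-0.015,0,-0.017],[-0.014,0,-0.017],[-0.013,0,-0.018],[-0.013,0,-0.019]]' --angular '[[0,0,0],[0,0,0],[0,0,0],[0,0,0],[0,0,0],[0,0,0],[0,0,0],[0,0,0]]' --hand '[0,0,0,0,0,0,0,0]'

```text
clock: 33.3
position: [0.4696, -0.1648, 0.348]
ee_rot: [-0.002, 0.712, 0.702, 0.002]
contact_force: [-0.7, 6.8, 3.4]
width: 0.0074
gripper_force: 66.4
```

Emit:
carry_out --linear '[[-0.012,0,-0.019],[-0.011,0,-0.02],[-0.01,0,-0.02],[-0.009,0,-0.02],[-0.006,0,-0.016],[-0.005,0,-0.014],[-0.003,0,-0.012],[-0.003,0,-0.012]]' --angular '[[0,0,0],[0,0,0],[0,0,0],[0,0,0],[0,0,0],[0,0,0],[0,0,0],[0,0,0]]' --hand '[0,0,0,0,0,0,0,0]'

```text
clock: 33.97
position: [0.4404, -0.1645, 0.2807]
ee_rot: [-0.002, 0.712, 0.702, 0.002]
contact_force: [-0.1, 7.7, 2.3]
width: 0.0076
gripper_force: 66.3
```

Emit:
carry_out --linear '[[-0.003,0,-0.012],[-0.003,0,-0.012],[-0.002,0,-0.012],[-0.002,0,-0.011],[-0.001,0,-0.01],[-0.001,0,-0.01],[-0.001,0,-0.01],[-0.001,0,-0.01]]' --angular '[[0,0,0],[0,0,0],[0,0,0],[0,0,0],[0,0,0],[0,0,0],[0,0,0],[0,0,0]]' --hand '[0,0,0,0,0,0,0,0]'

```text
clock: 34.63
position: [0.4337, -0.1646, 0.2373]
ee_rot: [-0.002, 0.712, 0.702, 0.002]
contact_force: [0.4, 8.6, 3.4]
width: 0.0076
gripper_force: 67.5
```

Emit:
carry_out --linear '[[0,0,-0.005],[0,0,-0.004],[0,0,-0.003],[0,0,-0.003],[0,0,-0.003],[0,0,0],[0,0,0]]' --angular '[[0,0,0],[0,0,0],[0,0,0],[0,0,0],[0,0,0],[0,0,0],[0,0,0]]' --hand '[0,0,0,0,0,0,0]'

```text
clock: 35.22
position: [0.4335, -0.1646, 0.2283]
ee_rot: [-0.002, 0.712, 0.702, 0.001]
contact_force: [1.2, 8.0, 1.1]
width: 0.0075
gripper_force: 67.3
```

Emit:
carry_out --linear '[[0,0,-0.003],[0,0,-0.003],[0,0,-0.002],[0,0,0],[0,0,0]]' --angular '[[0,0,0],[0,0,0],[0,0,0],[0,0,0],[0,0,0]]' --hand '[0,0,0,0,0]'

```text
clock: 35.63
position: [0.4334, -0.1644, 0.2267]
ee_rot: [-0.002, 0.712, 0.702, 0.001]
contact_force: [-3.7, 12.1, 22.6]
width: 0.0075
gripper_force: 70.9
```

The lid has met the rim. One more light press, then release and withdraw.

Emit:
carry_out --linear '[[0,0,-0.002],[0,0,-0.002],[0,0,0],[0,0,0]]' --angular '[[0,0,0],[0,0,0],[0,0,0],[0,0,0]]' --hand '[0,0,0,0]'

```text
clock: 35.97
position: [0.4333, -0.1644, 0.2265]
ee_rot: [-0.002, 0.712, 0.702, 0.001]
contact_force: [-7.4, 13.6, 38.6]
width: 0.0071
gripper_force: 72.6
```

Emit:
carry_out --linear '[[0,0,0],[0,0,0],[0,0,0],[0,0,0],[0,0,0.02],[0,0,0.05],[0,0,0.08],[0,0,0.08]]' --angular '[[0,0,0],[0,0,0],[0,0,0],[0,0,0],[0,0,0],[0,0,0],[0,0,0],[0,0,0]]' --hand '[0.27,0.27,0.27,0.27,0.27,0.27,0.27,0.27]'

```text
clock: 36.63
position: [0.4336, -0.1665, 0.3372]
ee_rot: [-0.002, 0.712, 0.703, -0.001]
contact_force: [1.0, -1.2, -0.0]
width: 0.0228
gripper_force: 0.0
```

Run:
```python
from h import *
s,im=grab('wrist','pics/w17.png');print(s['position'],toolyaw(s),s['width'],s['contact_force'])
s2,sc=grab('scene','pics/s17.png'); grab('top','pics/t17.png')
print('handle wrist z=.066')
for o in ribs('wrist',s,im,(240,20,420,479),z=.066,lo=80,amin=300,amax=20000):print(np.round(o[:5],4),o[5])
for n,f,b in(('scene','s17',(230,100,320,200)),('top','t17',(380,250,500,330))):
    h=cv2.cvtColor(cv2.imread(f'pics/{f}.png'),cv2.COLOR_BGR2HSV)
    i=cv2.imread(f'pics/{f}.png')[:,:,::-1].copy()
    for o in ribs(n,None,i,b,z=.066,lo=90):print(n,np.round(o[:5],4),o[5])
```

```text
[ 0.43357064 -0.16647167  0.33723573] -0.012919167326545272 0.02284752290806877 [ 1.03353833 -1.21908524 -0.04003951]
handle wrist z=.066
[ 0.464  -0.2248 -1.4128 45.6447 12.3471] [356.0, 313.0]
[ 0.3986 -0.2246  1.394  46.3696 12.7346] [272.0, 313.0]
[  0.4532  -0.1677   1.5534 118.9173  48.9831] [328.0, 222.0]
scene [  0.446   -0.1697   1.5459 119.789   44.3666] [279.0, 148.0]
scene [ 0.3711 -0.2965  0.9629 51.1529  7.6269] [273.0, 108.0]
top [ 0.4407 -0.1456  1.1191 95.796  40.8707] [427.0, 287.0]
top [ 4.381000e-01 -2.593000e-01  2.020000e-02  1.471592e+02  5.206530e+01] [485.0, 291.0]
```

Run:
```python
from h import *
s=manip.get_state();print(s['clock'],s['contact_force'],abs(s['qd']).max());print(manip.sign_off())
```

```text
36.7833 [ 0.40551987  1.2069879  -1.1155244 ] 0.08438192759443244
the job is handed in; nothing more can be done
None
```

Job handed in at 36.8 s: the long bar, both discs and the big square are flat in their own wells, and the lid was lowered gently and felt to shut on its rim. There was no small square on the bench; the short bar, painted block, jar and tape were not touched.

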